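# Tip out the vial bin and take a vial from its back row

## Task

I need the vial from the back row of the tip-out bin. The measuring cylinder stands in the bin's way: set it upright on the worktop to the left or right of the bin's housing, then tip the bin forward by its bar all the way to its stop, lift out the back vial and stand it upright inside the steel tray, and swing the bin fully shut again. Keep the cylinder upright all the while, leave the front vials in the bin, knock nothing over, and let go of everything.

Things in the scene. Friction and masses are not known exactly. Their poses are not given: they have to be found in the camera images.
- tip_unit: Fixed grey housing of the tip-out bin, 124 deep (x) x 178 wide (y) x 113 mm high, two side cheeks, open to the front (-x). Origin on the worktop below the bin's pivot, mid-width; x to the back, y left, z up. Keep the space in front clear, 176 mm wide and 75 mm out, for the bin to swing.
- tip_bin (a joint): Angle of the grey bin about its pivot, rad: 0 = shut, 0.70 = tipped fully forward (bar towards the housing's -x) against its stop. Stiff friction hinge, 0.4 N m: stays where it is left at any angle; 3 to 8 N at the bar moves it.
- bin_pivot (a point): Pivot of the bin, on its lower front edge, mid-width, 14 mm above the worktop. Axes turn with the bin: x to the back along its floor, y left along the pivot, z off the floor. Bin (mm, heights from the pivot): 100 deep, 150 wide; front panel 64 high (x 0-4), two cross ribs 34 high (x 30-34, 66-70), back wall 44 high (x 96-100), side walls 34 high, floor 4 thick.
- bin_bar (a point): Centre of the bin's pull bar: round steel, 12 mm thick, 92 mm long along y, 30 mm above the front panel on a post at each end; 94 mm from the pivot (in bin axes x 2, z 94). Pinch it from above or along the bin's z, closing along x; about 60 mm free between bar and hood lip when shut. Axes are the bin's.
- back_row (a point): Middle of the floor of the bin's back row: a slot 26 mm wide (x) across the bin where the vial stands; in bin axes x 83, z 4 mm from the pivot. Axes are the bin's (z out of the slot).
- hood_lip (a point): Middle of the front lip of the housing's fixed quarter-round aluminium hood (172 mm wide, 3 mm sheet, 123 mm outer radius about the pivot, from the back up to 52 degrees above level). While the bin is shut the hood covers the back row; with the bin tipped to its stop that row stands out in front of the lip. Axes as the housing.
- front_row (a point): Middle of the floor of the front row, a like slot just behind the front panel (in bin axes x 17, z 4 mm). Its axes are the bin's.
- back_vial: White glass vial with black screw cap, 23 mm thick, 52 mm high, standing in the back row anywhere within 30 mm of the bin's middle; 22 mm of it stands above the rib. Origin at the centre of its underside, z to the cap; leans up to 6 degrees in its slot. It is the one to take. Slides sideways in its slot if pushed. About 30 g.
- front_vial_a: Same kind of vial in the left half of the front row; stays in the bin. Origin: centre of underside.
- front_vial_b: Same kind of vial in the right half of the front row; stays in the bin. Origin: centre of underside.
- measuring_cylinder: Tall stoppered measuring cylinder, 300 mm high, foot 66 mm wide, tube 32 mm thick from 9 mm up to its top; stands close in front of the bin. Origin at the centre of its underside, z up. About 0.22 kg; tips over easily if pushed or hurried.
- tray: Fixed shallow square steel tray, 100 x 100 mm, rim 12 mm high, wall and floor 3 mm thick, to the left or right of the housing. Origin at the centre of its underside, z up.
- small_bottle: Loose bystander: screw-cap bottle 36 mm thick, 76 mm high, standing on the side of the housing where the tray is not. Origin at the centre of its underside, z up.
Things that resemble listed ones, but are neither listed nor needed, are in the scene too. Leave any green look-alike of the front_vial_b alone.

How it is judged:
By the outcome, as a careful person would: the job done as asked, in the order asked, and still so for the second after the job is handed in, with the robot touching nothing.
It also fails if it takes over 72 s, if anything falls off the work surface, if the arm or the gripper's body presses on something with over 40 N, if the wrist force passes 120 N, or if a joint passes its speed limit or range.

## Robot

A 6-joint arm with a two-finger parallel gripper is mounted at the origin on a cart in front of the work surface, level with it; the furniture and walls round the work are solid. World frame = base frame: x ahead of the robot, y to its left, z up, the work surface at z = 0. Lengths are in mm, angles in rad, forces in N, time in s.
With the tool pointing down it reaches from about 325 to 1000 mm from the base axis. Payload 5.1 kg.
Tool frame: the origin (TCP) lies midway between the tips of the shut fingers; the grasp point (between the pads) lies env.grip_point_offset behind it (env.grip_point_offset is the distance from the TCP to the grasp point, in mm); x points along the fingers, z is the direction in which the jaws open and shut, and the axes are right-handed (so a half turn about x gives the same grasp; the last joint's range is limited). The gripper opens to 85 mm and grips with 20 to 120 N. Pads are 22 mm wide; open, the fingers measure 114 mm over their backs; the gripper's body (76 mm by 85 mm) begins 54 mm behind the grasp point. The pads swing forward as they close: fully open they stand 13 mm farther back than shut.
Start: joints at [-1.199, 0.124, 1.65, -0, 1.367, -0.083], TCP at [285.501, -583.93, 231.322] pointing down, gripper open.
Joint ranges: [-2.61, 2.61], [-1.02, 2.33], [0.03, 2.71], [-1.35, 4.49], [0.32, 2.68], [-2.91, 2.91]. Speed limits (rad/s): [2.57, 2.57, 3.14, 3.14, 3.14, 3.14].

## Interface

Orientations are given as a unit quaternion [x, y, z, w].
In Python, from station import monitor, camera, camera_info, job, env gives the robot as it stands.
- The arm moves only by the shell command python3 -m inch 'ROWS' [FORCE]. ROWS is JSON, one flat list of numbers, 5 for each row, row after row: the gripper's target within -1 to 1 (shut at 1, half-way at 0, fully open at -1), then the shift along the world's x, y, z in units of 40 mm (1.0 is 40 mm), then the turn about the world's z in units of 8 degrees (1.0 is 8 degrees). A call has 1 to 12 rows; each row shifts and turns the commanded pose from where the row before left it; what a row does not reach is not made up. A row lasts 1/10 s, in which the tool goes at most 50 mm and 8.59 degrees, less where a joint would pass 70% of its speed; a pose out of reach is approached as far as the arm can. A call is refused whole if a number of a shift passes 1 or a number of a turn 1, either way. A call with a gripper value outside its range is refused whole. The fingers move at their own pace and stop on an object; FORCE is the grip in N (left out, the last holds). Time passes only in rows, so rows that do not move let the fingers close. It gives the time, the measured TCP pose, the force and the opening at its end, in the units of the state.
- monitor.state(): the state, without advancing time (a new reading comes with each control period).
- camera(name): name is "side" or "top"; returns the picture (480x640x3 uint8, blue, green, red); there is no depth.
- camera_info(name): a dict with "intrinsics" (3x3 intrinsics, pixels), "position" and "orientation" of the camera in the world. Camera axes: x right, y down, z forward; pixel columns grow to the right and rows downward; lengths in mm; the calibration is good to about 2 mm. A picture is of the moment at which its call begins. camera_info takes no time and is no camera call.
- job.hand_in(): hands the job in, once; it reports no verdict.
The state is a dict: "time_s": time; "joint_pos": joint angles; "qvel": joint speeds; "joint_efforts": joint torques, N m; "tool_pos": TCP position; "ee_rot": TCP orientation; "wrist_force": force on the tool from outside, world axes, zero at the start; "torque": the same for the moment, N m; "gripper_width": finger opening in mm.
Only numpy, scipy, OpenCV 4.12 (cv2) and the standard library are available. Lean on these libraries where they do the work, as an engineer would, in place of code of your own. Each camera call takes 0.05 s, during which the arm holds its last target.

## Working session

There is one attempt and no reset: what is moved stays moved. The work goes in short steps, Python scripts to look and compute and a shell command to move; the robot and the scene stay as the last step left them, time stands still between calls to the robot, and variables do not carry over. Pictures are saved under pics/ and viewed, and the job is handed in when it is done.

```bash
ls; mkdir -p pics; python3 - <<'E'
from station import monitor, camera, camera_info, job, env
import cv2
print(env.grip_point_offset, monitor.state())
for n in ("side","top"):
    print(n,camera_info(n)); cv2.imwrite(f"pics/{n}0.png",camera(n))
E
```

```text
pics
18.700000000000003 {'time_s': 0.0, 'joint_pos': array([-1.19859999e+00,  1.24518044e-01,  1.65166214e+00, -6.01019960e-06,
        1.36751958e+00, -8.26086619e-02]), 'qvel': array([-0.00043125, -0.00139427,  0.00217284,  0.00049935, -0.0011386 ,
       -0.00073353]), 'joint_efforts': array([ 1.92206404e-03, -4.23612249e+01, -3.65452087e+01,  2.10345661e-05,
        6.75979973e-03, -2.06598344e-05]), 'tool_pos': array([ 285.28099681, -583.37006497,  230.05166702]), 'ee_rot': array([ 0.37484683,  0.60044988, -0.37395965,  0.59925285]), 'wrist_force': array([-0.12571909,  1.02447009, -0.32399885]), 'torque': array([-0.01264848, -0.02138217, -0.00507734]), 'gripper_width': 85.50358805192248}
side {'intrinsics': array([[566.15158514,   0.        , 313.94737955],
       [  0.        , 566.15158514, 233.90062443],
       [  0.        ,   0.        ,   1.        ]]), 'position': array([201.01880087, 927.8837284 , 602.77165962]), 'orientation': array([-0.21151982,  0.8434769 , -0.47865939,  0.12120758])}
top {'intrinsics': array([[593.04828666,   0.        , 318.70848268],
       [  0.        , 593.04828666, 239.72056756],
       [  0.        ,   0.        ,   1.        ]]), 'position': array([ 363.13485554,  226.00683408, 1116.31620355]), 'orientation': array([-0.70127903,  0.70424721, -0.07932586,  0.07714266])}
```

View pics/side0.png

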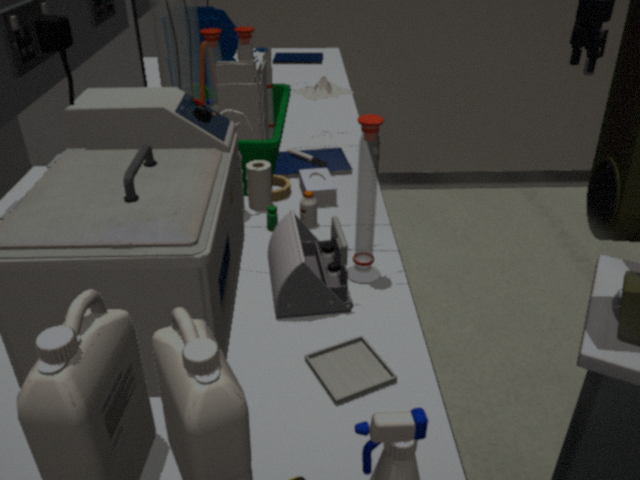

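View pics/top0.png

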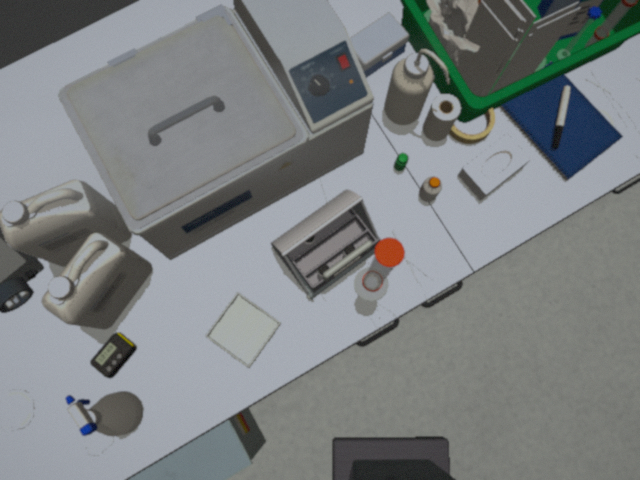

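The side picture shows the housing at about (310,270), the cylinder at (367,200), the tray at (350,370) and the small orange-cap bottle at (309,208), with a green vial at (272,217). The top picture has the same things at (325,245), (375,270), (243,330), (431,188) and (401,160). I'll enlarge both.

```bash
cat > h.py <<'E'
import numpy as np, cv2
from scipy.spatial.transform import Rotation as R
from station import monitor, camera, camera_info, job, env
def cam(n):
    i=camera_info(n); return np.array(i["intrinsics"]),np.array(i["position"]),R.from_quat(i["orientation"]).as_matrix()
def ray(n,u,v):
    K,p,M=cam(n); d=M@np.linalg.inv(K)@[u,v,1.]; return p,d/np.linalg.norm(d)
def atz(n,u,v,z):
    p,d=ray(n,u,v); return p+d*(z-p[2])/d[2]
def proj(n,P):
    K,p,M=cam(n); q=(np.atleast_2d(P)-p)@M; q=q@K.T; return q[:,:2]/q[:,2:]
def tri(a,b):
    A=[];B=[]
    for n,(u,v) in (("side",a),("top",b)):
        p,d=ray(n,u,v); m=np.eye(3)-np.outer(d,d); A.append(m);B.append(m@p)
    return np.linalg.lstsq(np.vstack(A),np.hstack(B),rcond=None)[0]
def crop(img,x0,y0,w,h,s,fn):
    c=cv2.resize(img[y0:y0+h,x0:x0+w],None,fx=s,fy=s,interpolation=cv2.INTER_CUBIC)
    cv2.imwrite(fn,c)
E
python3 - <<'E'
from h import *
s=cv2.imread("pics/side0.png");t=cv2.imread("pics/top0.png")
crop(s,250,100,160,150*2,2,"pics/s0a.png")
crop(s,255,190,150,130,5,"pics/s0b.png")
crop(t,260,150,190,150,4,"pics/t0b.png")
E
```

```text
(no output)
```

View pics/s0b.png

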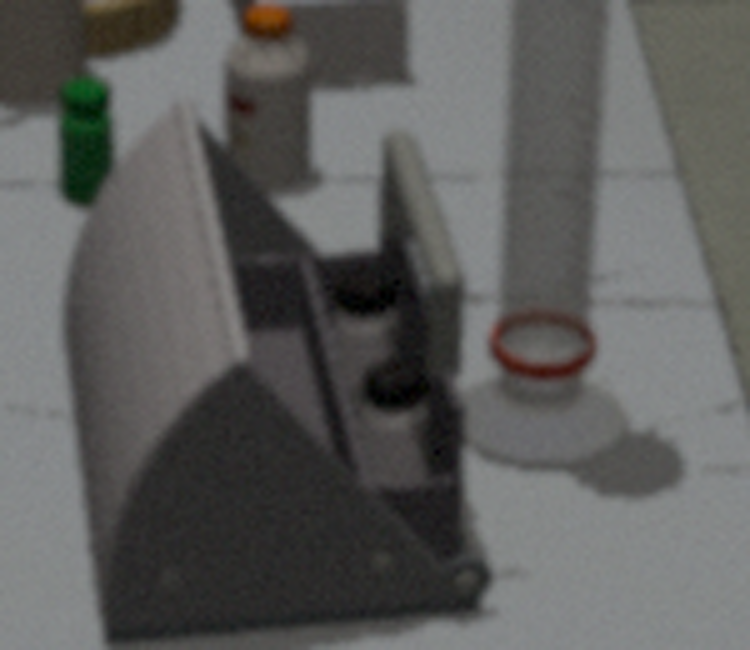

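View pics/t0b.png

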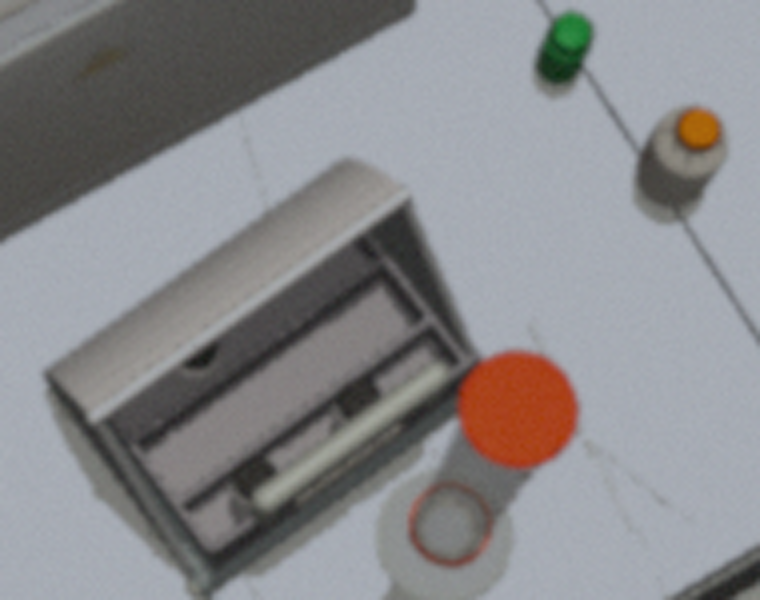

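View pics/s0a.png

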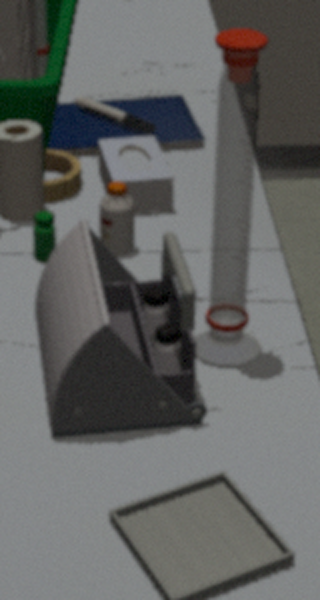

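```bash
python3 - <<'E'
from h import *
from scipy.optimize import least_squares
S=lambda x,y:(255+x/5,190+y/5); T=lambda x,y:(260+x/4,150+y/4)
print("foot top",atz("top",*T(445,535),5),"side",atz("side",*S(547,422),5))
print("stopper top",atz("top",*T(518,410),300))
print("lip",atz("top",*T(95,420),110.9),atz("top",*T(408,197),110.9))
print("lip side",atz("side",*S(243,365),110.9),atz("side",*S(183,105),110.9))
print("tri",tri(S(243,365),T(95,420)),tri(S(183,105),T(408,197)))
print("pivotL",tri(S(470,578),T(205,590)))
c,s=75.7,110.9
pts=[("top",T(95,420),(c,86,s)),("top",T(408,197),(c,-86,s)),("side",S(243,365),(c,86,s)),("side",S(183,105),(c,-86,s)),("side",S(470,578),(0,90,14))]
def f(q):
    r=[]
    for n,p,l in pts:
        M=R.from_euler('z',q[2]).as_matrix(); r+=list(proj(n,M@np.array(l)+[q[0],q[1],0])[0]-p)
    return r
o=least_squares(f,[450,200,0.5]); 
for y in(-1,0,1,-.5):
  o=least_squares(f,[450,200,y]);print(o.x,np.round(o.fun,1))
# tray rim corners, side
t=cv2.imread("pics/top0.png"); crop(t,190,280,110,100,6,"pics/t0tray.png")
print("bottle",atz("top",*T(698,128),76), "green",atz("top",*T(572,32),52))
E
```

```text
foot top [527.9813776 123.0765595   5.       ] side [525.12676801 130.16853352   5.        ]
stopper top [528.36917911 123.69652769 300.        ]
lip [562.96860242 282.88122563 110.9       ] [662.72920711 145.60862049 110.9       ]
lip side [564.02157812 287.67800945 110.9       ] [666.0198197  149.42400709 110.9       ]
tri [564.85702593 283.55649011 107.8361731 ] [665.44087146 146.25537131 108.91496639]
pivotL [503.6610346  237.20151599  13.87625258]
[554.5633082  170.19718351   0.63372359] [-0.8 -0.9 -0.1 -2.   0.7 -1.2  0.8 -0.9  1.4  2.5]
[554.56330813 170.19718354   0.63372359] [-0.8 -0.9 -0.1 -2.   0.7 -1.2  0.8 -0.9  1.4  2.5]
[554.5633084  170.19718336   0.6337236 ] [-0.8 -0.9 -0.1 -2.   0.7 -1.2  0.8 -0.9  1.4  2.5]
[554.56330697 170.1971843    0.63372357] [-0.8 -0.9 -0.1 -2.   0.7 -1.2  0.8 -0.9  1.4  2.5]
bottle [705.66472048   8.74556811  76.        ] green [761.55649596  61.3287986   52.        ]
```

View pics/t0tray.png

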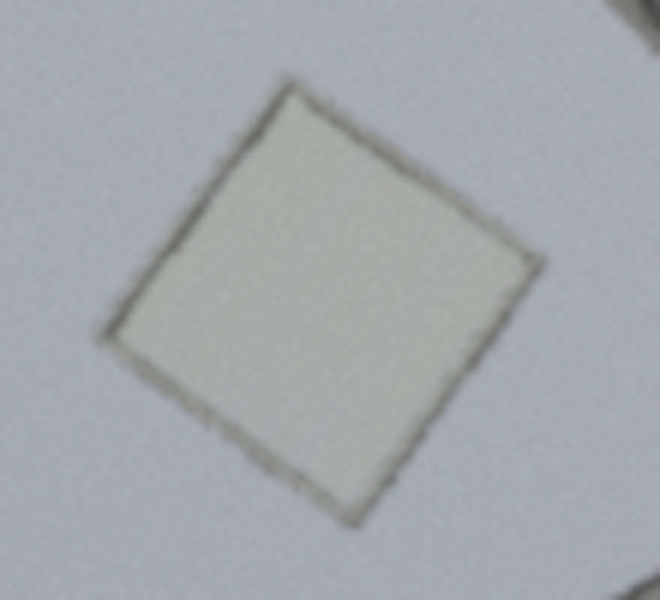

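```bash
python3 - <<'E'
from h import *
s=cv2.imread("pics/side0.png")
crop(s,345,105,50,60,10,"pics/s0stop.png")
M=R.from_quat(monitor.state()["ee_rot"]).as_matrix(); print(M.round(3))
print("jaw angle deg",np.degrees(np.arctan2(M[1,2],M[0,2])))
Q=lambda x,y:(190+x/6,280+y/6)
c=[atz("top",*Q(*p),12) for p in ((290,80),(542,262),(355,525),(105,338))]; c=np.array(c);print(c,c.mean(0))
d=c-np.roll(c,1,0);print(np.linalg.norm(d,axis=1),np.degrees(np.arctan2(d[:,1],d[:,0])))
x=[554.6,170.2];a=.634
for nm,p in dict(cyl=(528,123),tray=c.mean(0)[:2],bottle=(705.7,8.7)).items():
    v=np.array(p)-x;print(nm,v@[np.cos(a),np.sin(a)],v@[-np.sin(a),np.cos(a)])
E
```

```text
[[-0.001  0.898  0.439]
 [ 0.002  0.439 -0.898]
 [-1.     0.    -0.002]]
jaw angle deg -63.94130065063092
[[509.90181394 372.776496    12.        ]
 [453.21071806 293.70038173  12.        ]
 [374.20626    349.64005769  12.        ]
 [430.62908932 427.48970417  12.        ]] [441.98697033 360.90165989  12.        ]
[96.32081819 97.29805856 96.80367627 96.14625903] [ -34.6130334  -125.63742302  144.69932297   54.06665182]
cyl -49.39064023885944 -22.270263958820937
tray 22.23803453878309 220.35037408062036
bottle 26.06780000938674 -219.6222434150754
```

View pics/s0stop.png

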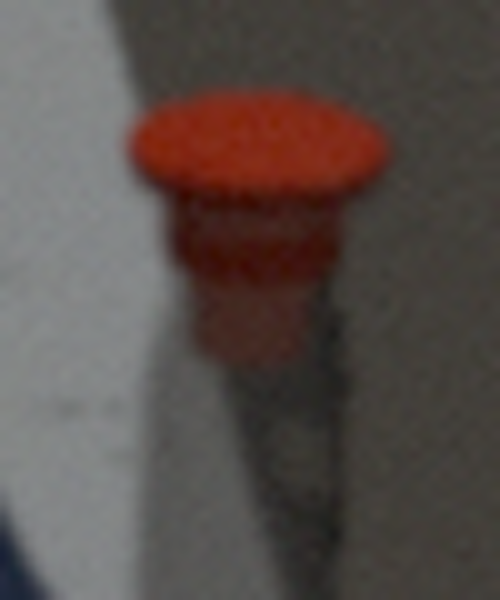

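The tube is narrower than the roughly 40 mm red flange at (372,120), so I'll grip it just below. The cylinder stands at about (528,123), and its foot and stopper readings agree. The bin pivot is at (555,170) with a yaw of 0.634. The tray is on the left at (442,361), and the small bottle is on the right. The cylinder goes to the right of the housing. First I'll approach over it.

```bash
python3 -m inch '[-1,0.3,0.88,0.35,0.63, -1,0.3,0.88,0.35,0.63, -1,0.3,0.88,0.35,0.63, -1,0.3,0.88,0.35,0.63, -1,0.3,0.88,0.35,0.63, -1,0.3,0.88,0.35,0.63, -1,0.3,0.88,0.35,0.63, -1,0.3,0.88,0.35,0.63, -1,0.3,0.88,0.35,0.63, -1,0.3,0.88,0.35,0.63]' 40
python3 -m inch '[-1,0.3,0.88,0,0.63, -1,0.3,0.88,0,0.63, -1,0.3,0.88,0,0.63, -1,0.3,0.88,0,0.63, -1,0.3,0.88,0,0.63, -1,0.3,0.88,0,0.63, -1,0.3,0.88,0,0.63, -1,0.3,0.88,0,0.63, -1,0.3,0.88,0,0.63, -1,0.3,0.88,0,0.63, -1,0,0,0,0, -1,0,0,0,0]'
python3 - <<'E'
from h import *
cv2.imwrite("pics/side1.png",camera("side"));t=camera("top");crop(t,280,150,190,150,4,"pics/t1.png")
st=monitor.state();M=R.from_quat(st["ee_rot"]).as_matrix();print(st["tool_pos"],np.degrees(np.arctan2(M[1,2],M[0,2])),st["time_s"])
E
```

```text
time_s: 1.1
tool_pos: [405.5, -230.3, 371.4]
ee_rot: [0.082, 0.702, -0.082, 0.702]
wrist_force: [0.2, -0.8, -0.2]
gripper_width: 85.0
time_s: 2.3
tool_pos: [525.3, 120.5, 370.5]
ee_rot: [-0.224, 0.671, 0.224, 0.67]
wrist_force: [-0.1, -0.3, 0.5]
gripper_width: 85.6
[525.23247932 119.39660767 371.02207301] 36.793164355920396 2.4
```

View pics/side1.png

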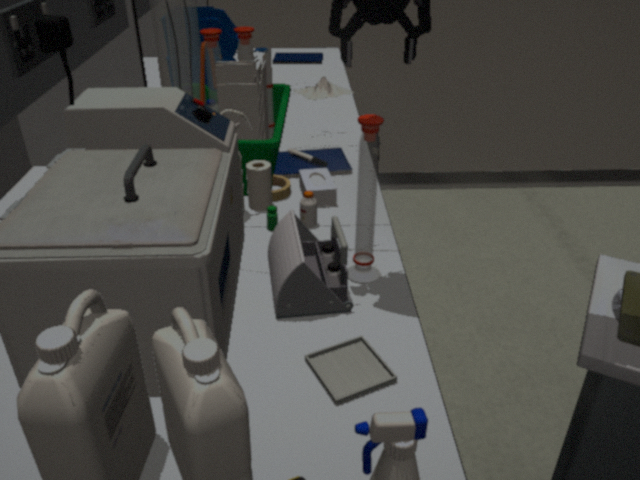

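View pics/t1.png

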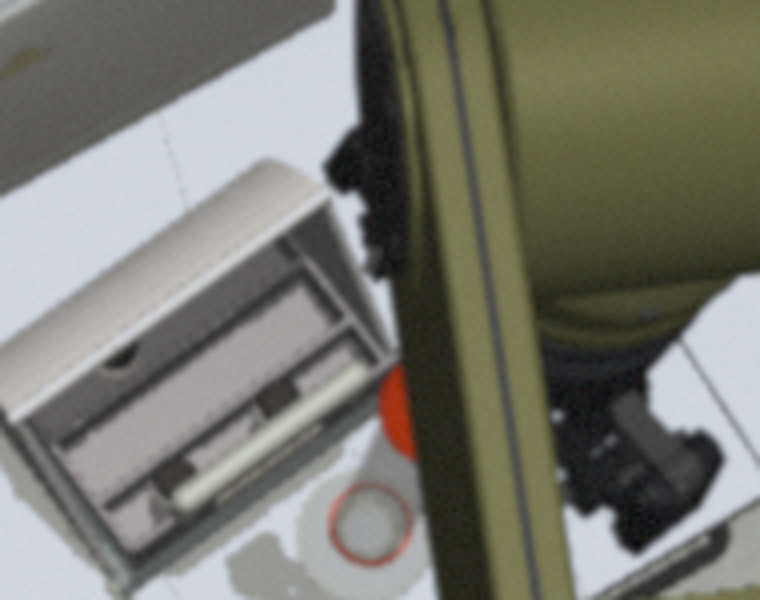

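```bash
python3 - <<'E'
from h import *
print(tri((371.0,119.3),(389.5,252.5)), proj("top",[525,120,371]),proj("side",[[525,120,371],[528.3,123.5,300],[528.3,123.5,0]]),proj("top",[[528.3,123.5,300],[528.3,123.5,0]]))
E
```

```text
[529.54085443 123.79316948 298.53775096] [[399.02183208 244.07947531]] [[377.69204837  73.3106029 ]
 [372.40595545 118.59062606]
 [364.17056123 274.33380508]] [[389.64136884 252.54773152]
 [370.78843331 283.97297262]]
```

```bash
python3 -m inch '[-1,0.09,0.09,-0.3,0, -1,0,0,-0.6,0, -1,0,0,-0.6,0, -1,0,0,-0.6,0, -1,0,0,-0.6,0, -1,0,0,-0.4,0, -1,0,0,-0.15,0, -1,0,0,0,0]'
python3 -m inch '[-0.4,0,0,0,0, -0.2,0,0,0,0, 0,0,0,0,0, 0.1,0,0,0,0, 0.2,0,0,0,0, 0.3,0,0,0,0, 0.4,0,0,0,0, 0.5,0,0,0,0]' 40
python3 - <<'E'
from h import *
s=camera("side");crop(s,300,60,120,240,2.5,"pics/s2.png")
E
```

```text
time_s: 3.2
tool_pos: [528.7, 123.3, 240.4]
ee_rot: [-0.223, 0.671, 0.223, 0.67]
wrist_force: [0.1, -0.2, 0.4]
gripper_width: 85.2
time_s: 4.0
tool_pos: [529.5, 123.8, 242.0]
ee_rot: [-0.224, 0.67, 0.224, 0.671]
wrist_force: [-0.2, 0.7, 3.5]
gripper_width: 32.2
```

View pics/s2.png

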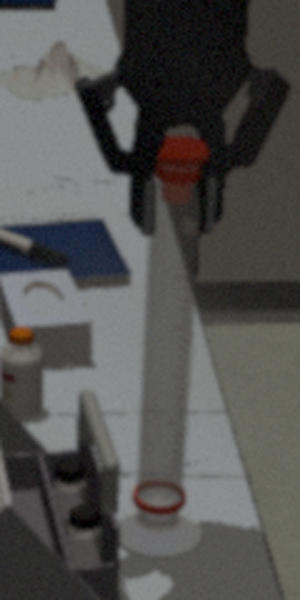

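```bash
python3 -m inch '[0.7,0,0,0,0, 0.7,0,0,0.1,0, 0.7,0,0,0.2,0, 0.7,0,0,0.2,0, 0.7,0,0,0.1,0, 0.7,0,0,0,0]' 50
python3 -m inch '[0.7,0.1,-0.17,0,0, 0.7,0.2,-0.35,0,0, 0.7,0.22,-0.38,0,0, 0.7,0.22,-0.38,0,0, 0.7,0.22,-0.38,0,0, 0.7,0.22,-0.38,0,0, 0.7,0.22,-0.38,0,0, 0.7,0.1,-0.17,0,0, 0.7,0.04,-0.08,0,0, 0.7,0,0,0,0]'
python3 -m inch '[0.7,0.1,0.07,0,0, 0.7,0.2,0.14,0,0, 0.7,0.3,0.21,0,0, 0.7,0.35,0.25,0,0, 0.7,0.35,0.25,0,0, 0.7,0.35,0.25,0,0, 0.7,0.35,0.25,0,0, 0.7,0.3,0.21,0,0, 0.7,0.15,0.11,0,0, 0.7,0.08,0.06,0,0, 0.7,0,0,0,0]'
python3 - <<'E'
from h import *
s=camera("side");cv2.imwrite("pics/s3f.png",s);crop(s,240,60,160,240,2.5,"pics/s3.png")
t=camera("top");crop(t,260,100,220,180,3.5,"pics/t3.png")
E
```

```text
time_s: 4.65
tool_pos: [529.5, 123.7, 266.3]
ee_rot: [-0.224, 0.67, 0.223, 0.671]
wrist_force: [0.7, 0.0, -2.9]
gripper_width: 32.1
time_s: 5.65
tool_pos: [590.8, 16.6, 265.2]
ee_rot: [-0.223, 0.671, 0.224, 0.671]
wrist_force: [0.4, 0.5, -2.7]
gripper_width: 31.9
time_s: 6.75
tool_pos: [692.1, 89.4, 265.0]
ee_rot: [-0.224, 0.671, 0.224, 0.671]
wrist_force: [0.2, -0.1, -2.6]
gripper_width: 32.2
```

View pics/s3.png

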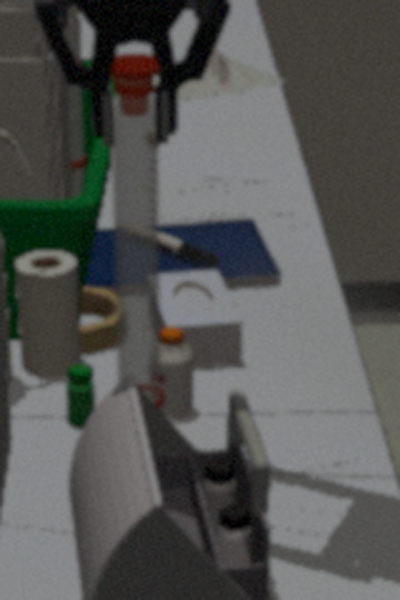

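View pics/t3.png

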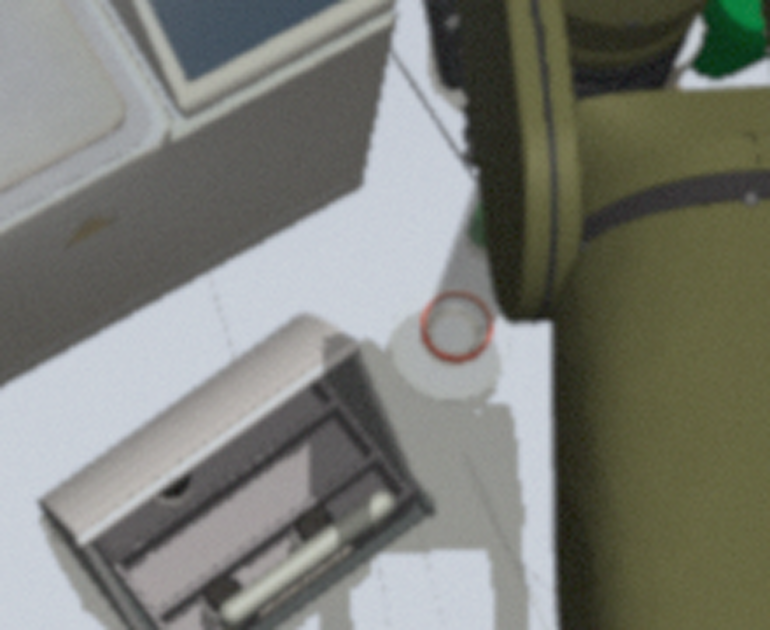

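```bash
python3 -m inch '[0.7,0,0,-0.15,0, 0.7,0,0,-0.15,0, 0.7,0,0,-0.15,0, 0.7,0,0,-0.08,0, 0.7,0,0,-0.04,0, 0.7,0,0,-0.02,0, 0.7,0,0,0,0]'
```

```text
time_s: 7.55
tool_pos: [691.9, 88.8, 242.0]
ee_rot: [-0.224, 0.671, 0.223, 0.671]
wrist_force: [-1.1, -0.4, -1.5]
gripper_width: 32.0
```

```bash
python3 -m inch '[0.7,0,0,-0.02,0, 0.3,0,0,0,0, 0.15,0,0,0,0, 0,0,0,0,0, -0.2,0,0,0,0, -0.5,0,0,0,0, -1,0,0,0,0, -1,0,0,0,0]' 30
python3 - <<'E'
from h import *
s=camera("side");crop(s,240,60,160,240,2.5,"pics/s4.png")
E
```

```text
time_s: 8.35
tool_pos: [691.9, 88.9, 240.9]
ee_rot: [-0.224, 0.671, 0.224, 0.671]
wrist_force: [-0.1, 0.2, -0.4]
gripper_width: 85.3
```

View pics/s4.png

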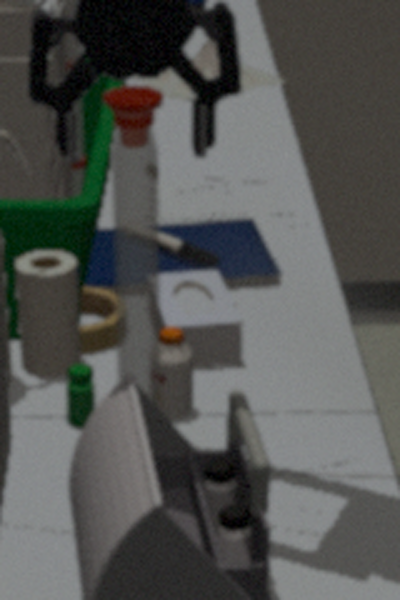

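The cylinder stands upright and released, with its stopper at about (293,98) in the side view. I'll retreat upward and check the housing and bar model against the first pictures.

```bash
python3 -m inch '[-1,0,0,0.3,0, -1,0,0,0.6,0, -1,0,0,0.8,0, -1,0,0,0.8,0, -1,0,0,0.75,0, -1,0,0,0,0]'
cat >> h.py <<'E'
X0=np.array([554.6,170.2]);A=.634
def L(l,th=0,q=None,bin=True):
    """bin axes mm (from pivot) -> world; bin=False: housing axes"""
    x,y,a=(X0[0],X0[1],A) if q is None else q
    l=np.atleast_2d(np.array(l,float)).copy()
    if bin:
        c,s=np.cos(th),np.sin(th); X=l[:,0]*c-l[:,2]*s; Z=l[:,0]*s+l[:,2]*c; l[:,0]=X;l[:,2]=Z+14
    return l@R.from_euler('z',a).as_matrix().T+[x,y,0]
E
python3 - <<'E'
from h import *
for n,o,f in (("side",(255,190),5),("top",(260,150),4)):
    im=cv2.imread(f"pics/{n}0.png"); c=im[o[1]:o[1]+(130 if f==5 else 150),o[0]:o[0]+(150 if f==5 else 190)]
    c=cv2.resize(c,None,fx=f,fy=f,interpolation=cv2.INTER_CUBIC)
    def ln(P,col):
        p=((proj(n,P)-o+.5)*f).astype(int); cv2.polylines(c,[p.reshape(-1,1,2)],False,col,1)
    ln(L([[2,-46,94],[2,46,94]]),(0,0,255)); ln(L([[0,-75,64],[0,75,64]]),(0,255,255)); ln(L([[96,-75,44],[96,75,44]]),(255,0,255))
    ln(L([[68,-75,34],[68,75,34]]),(255,255,0)); ln(L([[32,-75,34],[32,75,34]]),(255,255,0))
    ln(L([[75.7,-86,110.9],[75.7,86,110.9]],bin=False),(0,255,0)); ln(L([[0,-89,14],[0,89,14]],bin=False),(255,0,0))
    cv2.imwrite(f"pics/ov_{n}.png",c)
E
```

```text
time_s: 9.0
tool_pos: [693.5, 89.0, 379.2]
ee_rot: [-0.225, 0.667, 0.222, 0.675]
wrist_force: [0.0, 0.4, 0.5]
gripper_width: 85.1
```

View pics/ov_side.png

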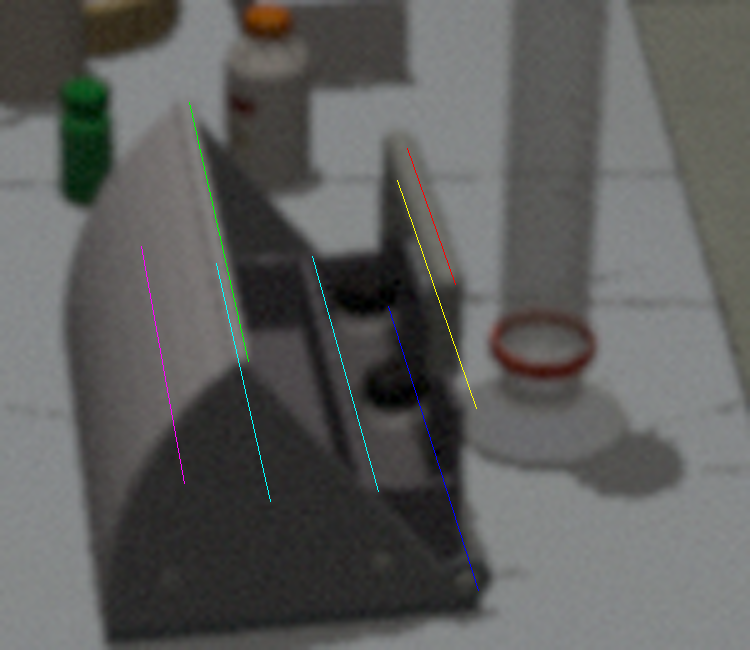

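View pics/ov_top.png

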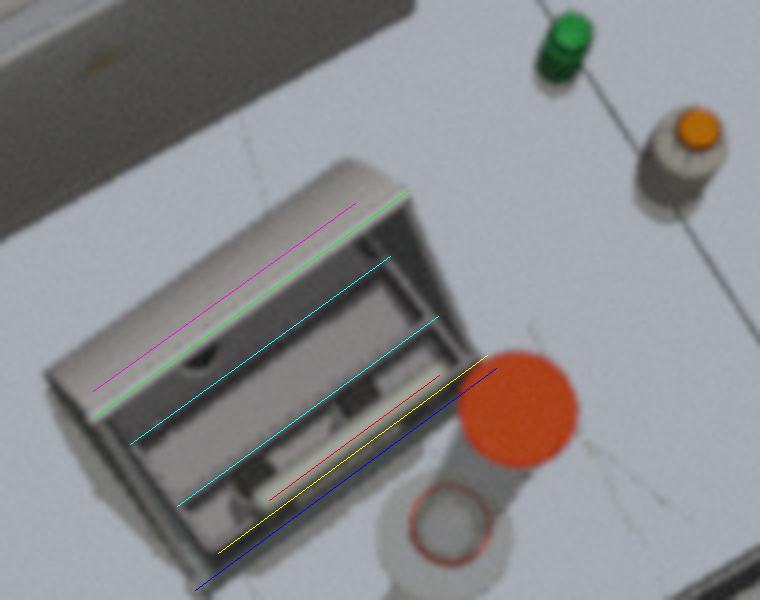

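```bash
python3 - <<'E'
from h import *
from scipy.optimize import least_squares
S=lambda x,y:(254.5+x/5,189.5+y/5); T=lambda x,y:(259.5+x/4,149.5+y/4)
b=L; c,s=75.7,110.9
pts=[("top",T(95,420),(c,86,s)),("top",T(408,197),(c,-86,s)),("side",S(243,365),(c,86,s)),("side",S(185,105),(c,-86,s)),
("top",T(262,497),(2,46,108)),("top",T(447,368),(2,-46,108)),("side",S(400,145),(2,-46,108)),("side",S(447,277),(2,46,108)),("side",S(355,485),(32,75,48)),("top",T(185,507),(32,75,48)),("top",T(432,325),(32,-75,48))]
def f(q):
    r=[]
    for n,p,l in pts:
        r+=list(proj(n,L(l,q=q[:3],bin=False)+ [0,0,0])[0]-p)
    return r
o=least_squares(f,[550,170,.63],loss="soft_l1");print(o.x);print(np.round(np.array(f(o.x)).reshape(-1,2),1))
q=o.x
print("bar",L([2,0,94],q=q),L([2,0,94],.7,q=q))
# back vial cap pos: top crop (203,350)
p,d=ray("top",*T(203,352))
P=p+d*(70-p[2])/d[2]; v=P[:2]-q[:2]; print("vial ly",v@[-np.sin(q[2]),np.cos(q[2])],v@[np.cos(q[2]),np.sin(q[2])])
E
```

```text
[556.26137969 170.43110674   0.63759659]
[[-0.5 -1.2]
 [-0.  -2.5]
 [ 0.4 -0.8]
 [-0.1 -0.5]
 [ 1.9 -0.1]
 [-2.2  0.9]
 [ 0.5  0.6]
 [ 0.9  1.3]
 [ 3.9  1.2]
 [-2.  -0.8]
 [ 1.2 -3.1]]
bar [[557.86843718 171.62163865 108.        ]] [[508.83166667 135.29447527  87.18360098]]
vial ly 25.963574360415357 77.63834136510661
```

```bash
python3 -m inch '[-1,-0.67,0.414,0,0, -0.6,-0.67,0.414,0,0, -0.2,-0.67,0.414,0,0, -0.2,-0.67,0.414,-0.5,0, -0.2,-0.67,0.414,-0.8,0, -0.2,0,0,-0.9,0, -0.2,0,0,-0.9,0, -0.2,0,0,-0.9,0, -0.2,0,0,-0.9,0, -0.2,0,0,0,0]'
python3 - <<'E'
from h import *
s=camera("side");crop(s,240,120,150,200,3,"pics/s5.png");print(monitor.state()["tool_pos"])
E
```

```text
time_s: 10.0
tool_pos: [553.7, 170.8, 168.1]
ee_rot: [-0.223, 0.675, 0.224, 0.666]
wrist_force: [-0.7, -0.4, 0.1]
gripper_width: 51.2
[555.77170462 171.2561902  171.89795164]
```

View pics/s5.png

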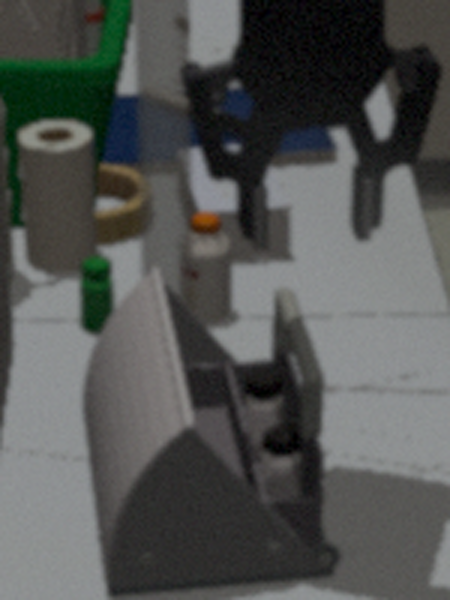

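```bash
python3 -m inch '[-0.2,0,0,-0.6,0, -0.2,0,0,-0.6,0, -0.2,0,0,-0.5,0, -0.2,0,0,-0.34,0, -0.2,0,0,0,0]'
python3 - <<'E'
from h import *
s=camera("side");crop(s,240,160,130,150,4,"pics/s6.png");print(monitor.state()["tool_pos"])
E
```

```text
time_s: 10.55
tool_pos: [557.8, 171.6, 93.1]
ee_rot: [-0.223, 0.671, 0.224, 0.67]
wrist_force: [0.1, 0.1, 0.1]
gripper_width: 51.0
[558.44869441 171.77852307  94.25067234]
```

View pics/s6.png

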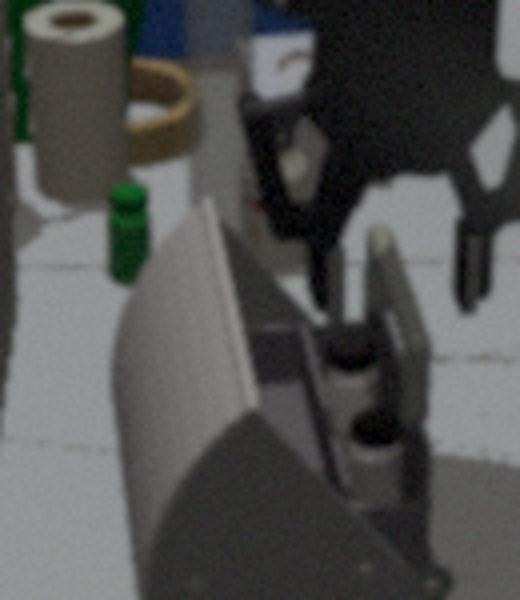

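The fingers straddle the bar: tips at about (322,235) and (357,235), bar between them at (340,232). I'll close on it.

```bash
python3 -m inch '[0.2,0,0,0,0, 0.4,0,0,0,0, 0.55,0,0,0,0, 0.7,0,0,0,0, 0.9,0,0,0,0, 0.9,0,0,0,0]' 40
python3 - <<'E'
from h import *
print(monitor.state()["wrist_force"],monitor.state()["gripper_width"])
q=(556.5,170.5,.637); p0=L([2,0,94],0,q)[0]
pp=p0
for k in range(1,15):
    p=L([2,0,94],.72*k/14,q)[0]; print(k,((p-pp)/40).round(3),p.round(1)); pp=p
E
```

```text
time_s: 11.2
tool_pos: [558.6, 171.9, 94.2]
ee_rot: [-0.223, 0.67, 0.223, 0.671]
wrist_force: [0.4, 0.7, 4.1]
gripper_width: 10.7
[0.38401917 0.69594148 4.07655417] 10.65439261757625
1 [-0.097 -0.072 -0.001] [554.2 168.8 108. ]
2 [-0.097 -0.072 -0.007] [550.3 165.9 107.7]
3 [-0.097 -0.071 -0.013] [546.5 163.1 107.2]
4 [-0.096 -0.071 -0.019] [542.6 160.2 106.4]
5 [-0.095 -0.07  -0.025] [538.8 157.4 105.4]
6 [-0.094 -0.069 -0.031] [535.1 154.7 104.2]
7 [-0.092 -0.068 -0.037] [531.4 151.9 102.7]
8 [-0.091 -0.067 -0.043] [527.8 149.2 101. ]
9 [-0.089 -0.066 -0.049] [524.2 146.6  99. ]
10 [-0.087 -0.064 -0.054] [520.7 144.   96.8]
11 [-0.084 -0.062 -0.06 ] [517.4 141.5  94.4]
12 [-0.082 -0.061 -0.065] [514.1 139.1  91.8]
13 [-0.079 -0.058 -0.07 ] [510.9 136.8  89. ]
14 [-0.076 -0.056 -0.075] [507.9 134.5  86. ]
```

```bash
python3 -m inch '[0.9,-0.1,-0.07,0,0, 0.9,-0.1,-0.07,-0.01,0, 0.9,-0.1,-0.07,-0.01,0, 0.9,-0.1,-0.07,-0.02,0, 0.9,-0.1,-0.07,-0.025,0, 0.9,-0.09,-0.07,-0.03,0]'
python3 -m inch '[0.9,-0.09,-0.07,-0.04,0, 0.9,-0.09,-0.07,-0.04,0, 0.9,-0.09,-0.07,-0.05,0, 0.9,-0.085,-0.065,-0.055,0, 0.9,-0.085,-0.06,-0.06,0]'
```

```text
time_s: 11.8
tool_pos: [537.8, 156.6, 92.4]
ee_rot: [-0.223, 0.667, 0.224, 0.675]
wrist_force: [5.8, 6.6, 3.8]
gripper_width: 10.6
time_s: 12.3
tool_pos: [519.8, 143.4, 82.7]
ee_rot: [-0.223, 0.668, 0.224, 0.674]
wrist_force: [2.8, 5.7, 7.5]
gripper_width: 10.1
```

```bash
python3 -m inch '[0.9,-0.08,-0.06,-0.065,0, 0.9,-0.08,-0.06,-0.07,0, 0.9,-0.08,-0.055,-0.075,0, 0.9,0,0,0,0]'
python3 - <<'E'
from h import *
s=camera("side");crop(s,240,160,130,150,4,"pics/s7.png");print(monitor.state()["tool_pos"],monitor.state()["wrist_force"])
print(L([2,0,94],.7,(556.5,170.5,.637)))
E
```

```text
time_s: 12.7
tool_pos: [509.6, 135.9, 73.7]
ee_rot: [-0.223, 0.668, 0.224, 0.674]
wrist_force: [2.8, 5.3, 5.8]
gripper_width: 10.5
[509.56704481 135.86800984  73.67175316] [3.34231377 5.28098402 5.28758543]
[[509.04933323 135.39167092  87.18360098]]
```

View pics/s7.png

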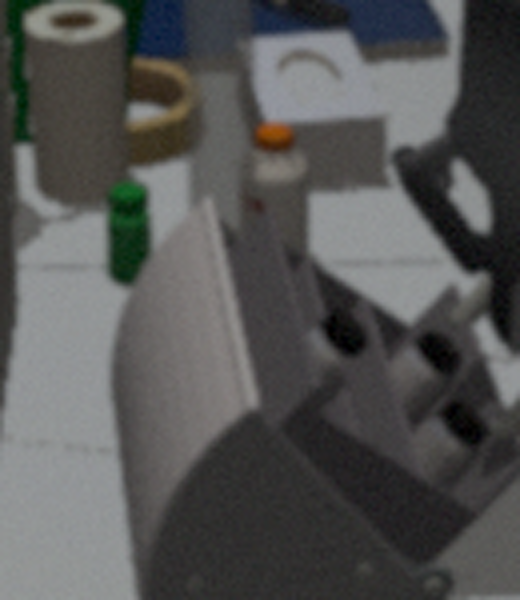

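```bash
python3 -m inch '[0.9,-0.06,-0.045,-0.06,0, 0.9,0,0,0,0]'; python3 -m inch '[0.9,-0.06,-0.045,-0.05,0, 0.9,0,0,0,0]'
```

```text
time_s: 12.95
tool_pos: [509.6, 135.8, 73.6]
ee_rot: [-0.222, 0.666, 0.224, 0.676]
wrist_force: [5.4, 11.5, 10.2]
gripper_width: 9.9
time_s: 13.15
tool_pos: [509.6, 135.8, 73.6]
ee_rot: [-0.221, 0.663, 0.225, 0.679]
wrist_force: [7.8, 17.3, 13.0]
gripper_width: 10.2
```

Two pushes raised the force without any motion, so the bin is against its stop. I'll unload the force, open a little and rise.

```bash
python3 -m inch '[0.9,0.06,0.045,0.06,0, 0.9,0.06,0.045,0.05,0, 0.9,0,0,0,0, 0.6,0,0,0,0, 0.3,0,0,0,0, 0.3,0,0,0,0]'
python3 -m inch '[0.3,0,0,0.2,0, 0.3,0,0,0.5,0, 0.3,0,0,0.9,0, 0.3,0,0,0.9,0, 0.3,0,0,0.9,0, 0.3,0,0,0.6,0, 0.3,0,0,0,0]'
python3 - <<'E'
from h import *
s=camera("side");cv2.imwrite("pics/s8f.png",s);crop(s,250,170,150,140,5,"pics/s8.png");t=camera("top");crop(t,250,150,190,150,4,"pics/t8.png");cv2.imwrite("pics/t8f.png",t)
E
```

```text
time_s: 13.75
tool_pos: [505.8, 134.0, 70.1]
ee_rot: [-0.224, 0.672, 0.224, 0.67]
wrist_force: [-0.4, -0.1, 0.0]
gripper_width: 29.8
time_s: 14.45
tool_pos: [509.3, 134.7, 236.6]
ee_rot: [-0.224, 0.668, 0.223, 0.674]
wrist_force: [0.3, -0.1, 0.3]
gripper_width: 29.7
```

View pics/s8.png

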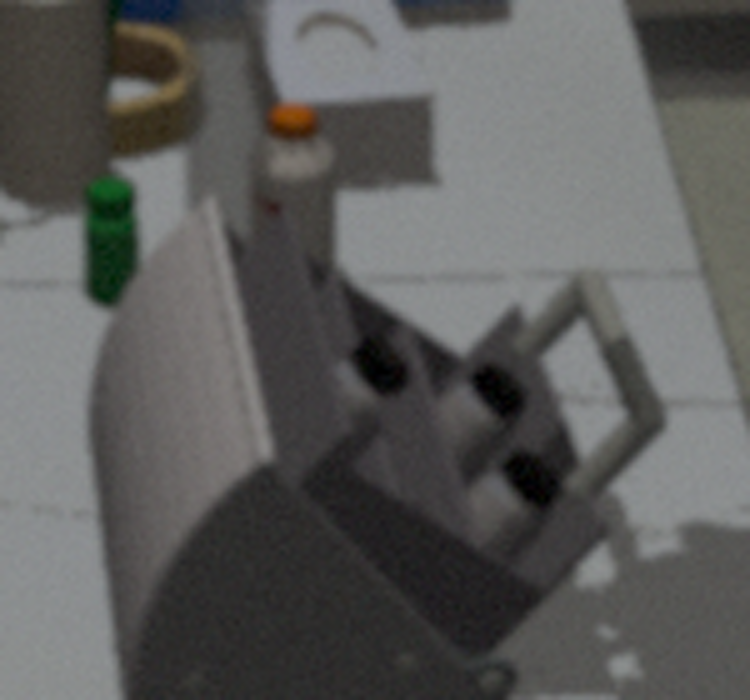

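View pics/t8.png

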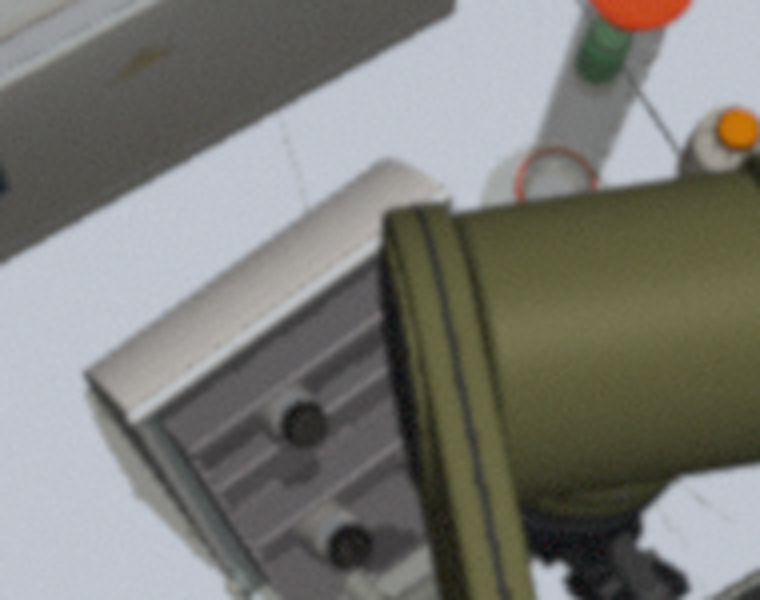

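The back vial's cap is at (325.6,242.4) in the side view and (325.5,255.5) in the top view. It is the only vial in the row next to the hood. The two at (349,248) and (356,265) in the side view stand behind the front panel and must stay.

```bash
python3 - <<'E'
from h import *
q=(556.5,170.5,.637)
def loc(P):
    v=P[:2]-np.array(q[:2]);return v@[np.cos(q[2]),np.sin(q[2])],v@[-np.sin(q[2]),np.cos(q[2])],P[2]
a=(249.5+380/5,169.5+362/5); b=(249.5+304/4,149.5+424/4)
P=tri(a,b);print(P,loc(P)); print("res",proj("side",P)-a,proj("top",P)-b)
for y in (20,26,30):
    c=L([83,y,56],.7,q); print(y,c,proj("side",c),proj("top",c),a,b)
B=tri((250+652/5,170+415/5),(250+360/4,150+570/4)); print("bar end?",B,loc(B), L([2,46,94],.7,q))
B=L([[2,46,94],[2,-46,94]],.7,q); print(proj("side",B), "px bar ends s8:", (249.5+652/5,169.5+415/5),(249.5+590/5,169.5+278/5))
s=monitor.state(); print(s["tool_pos"])
E
```

```text
[563.58169685 211.12956813 107.78173689] (np.float64(29.858778312969672), np.float64(28.44935138778683), np.float64(107.78173688653955))
res [[0.71411499 0.15925577]] [[-0.24587357 -0.65893465]]
20 [[566.63527588 202.87822079 110.30123053]] [[326.85336946 238.0517904 ]] [[330.02953966 252.80703345]] (325.5, 241.9) (325.5, 255.5)
26 [[563.06655706 207.70152318 110.30123053]] [[327.44096303 239.89737475]] [[327.25818587 254.84137327]] (325.5, 241.9) (325.5, 255.5)
30 [[560.68741118 210.91705811 110.30123053]] [[327.83623081 241.13887918]] [[325.40820749 256.19936831]] (325.5, 241.9) (325.5, 255.5)
bar end? [488.90335501 182.93806112  95.43385739] (np.float64(-46.94185278153455), np.float64(50.204324876911095), np.float64(95.43385738522295)) [[481.68915559 172.3703226   87.18360098]]
[[380.09481635 253.85234951]
 [367.76798698 226.65407021]] px bar ends s8: (379.9, 252.5) (367.5, 225.1)
[506.99301341 134.33642023 231.49779404]
```

```bash
python3 -m inch '[-0.06,0.123,0.164,0,0.94, -0.06,0.123,0.164,0,0.94, -0.06,0.123,0.164,0,0.94, -0.06,0.123,0.164,0,0.94, -0.06,0.123,0.164,0,0.94, -0.06,0.123,0.164,0,0.94, -0.06,0.123,0.164,0,0.94, -0.06,0.123,0.164,0,0.94, -0.06,0.123,0.164,0,0.94, -0.06,0.123,0.164,0,0.94, -0.06,0.123,0.164,0,0.94, -0.06,0.123,0.164,0,0.93]'
python3 -m inch '[-0.06,0,0,-0.4,0, -0.06,0,0,-0.7,0, -0.06,0,0,-0.7,0, -0.06,0,0,-0.5,0, -0.06,0,0,-0.2,0, -0.06,0,0,0,0]'
python3 - <<'E'
from h import *
s=camera("side");crop(s,250,130,150,150,4,"pics/s9.png");t=camera("top");crop(t,250,150,190,150,4,"pics/t9.png")
st=monitor.state();M=R.from_quat(st["ee_rot"]).as_matrix();print(st["tool_pos"],np.degrees(np.arctan2(M[1,2],M[0,2])),st["time_s"],st["joint_pos"][5])
E
```

```text
time_s: 15.75
tool_pos: [565.0, 213.0, 228.2]
ee_rot: [-0.632, 0.315, 0.635, 0.313]
wrist_force: [1.1, -0.2, -0.6]
gripper_width: 45.1
time_s: 16.35
tool_pos: [564.0, 212.4, 127.8]
ee_rot: [-0.631, 0.317, 0.634, 0.315]
wrist_force: [-1.2, -0.3, 0.6]
gripper_width: 45.2
[566.17596047 213.06570028 131.38012459] 126.95963030853083 16.45 -1.9446104637488337
```

View pics/s9.png

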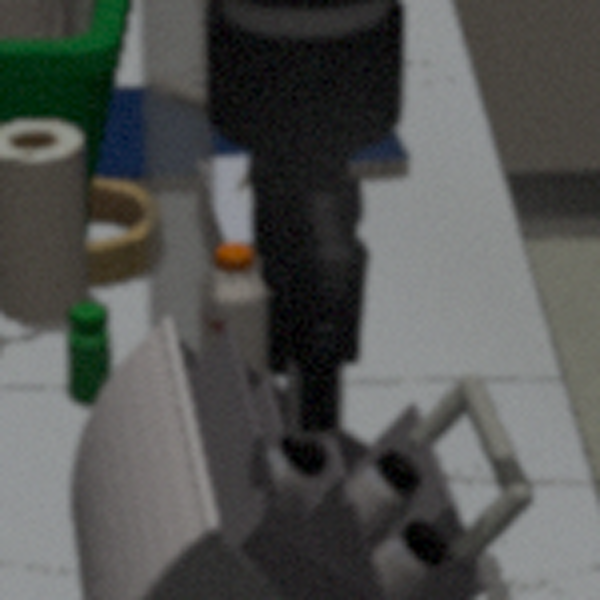

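View pics/t9.png

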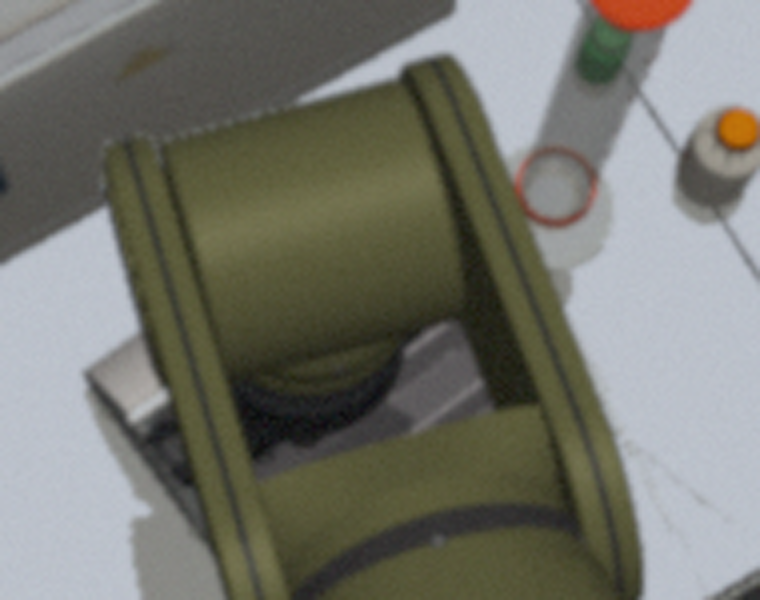

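```bash
python3 - <<'E'
from h import *
P=np.array([566.1,213,136.]);d=np.array([-.6,.8,0])
for k in (-37,-22.5,22.5,37): print(k,(proj("side",P+d*k)-[250,130])*4)
P[2]=90
for k in (-37,-22.5,-11.5,11.5,22.5,37): print(k,(proj("side",P+d*k)-[250,130])*4)
E
```

```text
-37 [[283.42475581 346.8584558 ]]
-22.5 [[288.9963215  363.51276668]]
22.5 [[307.24820794 418.07060689]]
37 [[313.46065879 436.64062715]]
-37 [[282.97207738 439.48090505]]
-22.5 [[288.40266206 456.90541649]]
-11.5 [[292.61517632 470.42164124]]
11.5 [[301.69306958 499.54886496]]
22.5 [[306.16904545 513.91042959]]
37 [[312.20798692 533.28690762]]
```

```bash
python3 -m inch '[-0.06,0.02,0.01,-0.3,0, -0.06,0,0,-0.3,0, -0.06,0,0,-0.2,0, -0.06,0,0,-0.13,0, -0.06,0,0,-0.08,0, -0.06,0,0,0,0]'
python3 - <<'E'
from h import *
s=camera("side");crop(s,280,180,90,100,6,"pics/s10.png");st=monitor.state();print(st["tool_pos"],st["wrist_force"])
E
```

```text
time_s: 17.05
tool_pos: [566.6, 213.5, 90.3]
ee_rot: [-0.633, 0.316, 0.633, 0.315]
wrist_force: [-0.5, -0.4, 0.8]
gripper_width: 45.4
[566.96735135 213.5891452   90.81533772] [0.3825006  0.13489146 0.24073503]
```

View pics/s10.png

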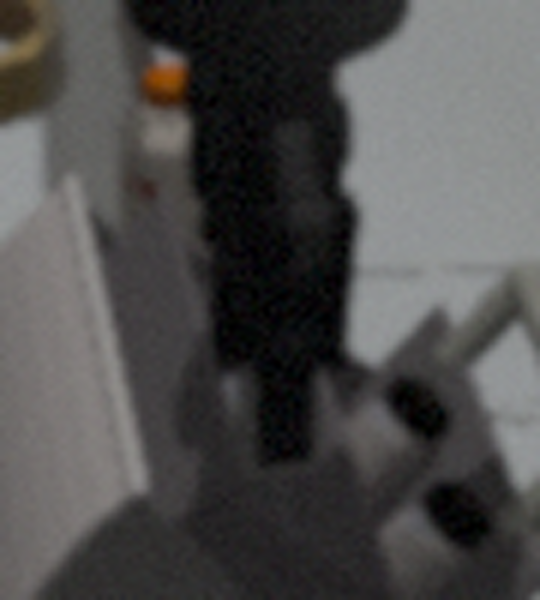

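```bash
python3 -m inch '[0.1,0,0,-0.03,0, 0.25,0,0,0,0, 0.35,0,0,0,0, 0.45,0,0,0,0, 0.6,0,0,0,0, 0.7,0,0,0,0]' 25
python3 - <<'E'
from h import *
s=camera("side");crop(s,280,180,90,100,6,"pics/s11.png");st=monitor.state();print(st["tool_pos"],st["wrist_force"])
E
```

```text
time_s: 17.7
tool_pos: [567.1, 213.6, 90.1]
ee_rot: [0.633, -0.315, -0.633, -0.315]
wrist_force: [-0.9, -0.2, 0.9]
gripper_width: 20.8
[567.10675087 213.59485067  90.05285667] [ 0.29695524 -0.77028248  1.65383137]
```

View pics/s11.png

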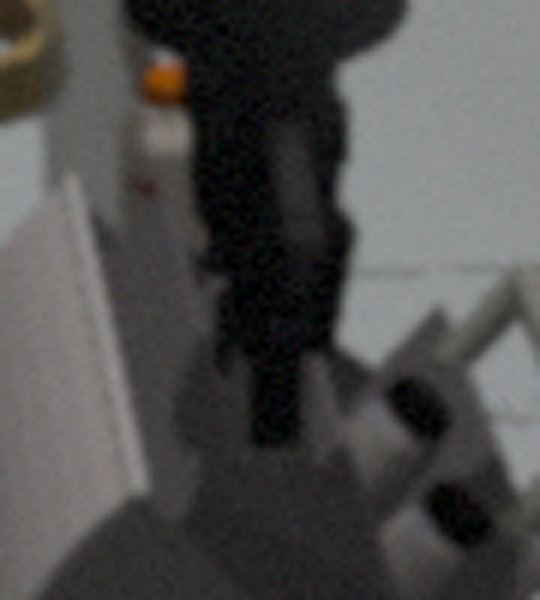

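```bash
python3 -m inch '[0.8,0,0,0,0, 0.8,-0.065,-0.048,0.096,0, 0.8,-0.065,-0.048,0.096,0, 0.8,-0.065,-0.048,0.096,0, 0.8,0,0,0,0]' 30
python3 - <<'E'
from h import *
s=camera("side");crop(s,270,170,100,110,5.4,"pics/s12.png");st=monitor.state();print(st["tool_pos"],st["wrist_force"])
E
```

```text
time_s: 18.25
tool_pos: [559.0, 207.6, 101.9]
ee_rot: [0.633, -0.315, -0.633, -0.316]
wrist_force: [0.1, -0.8, -0.3]
gripper_width: 20.5
[558.98752127 207.70028965 101.56936857] [-0.9711549  -0.42213032 -1.39347591]
```

View pics/s12.png

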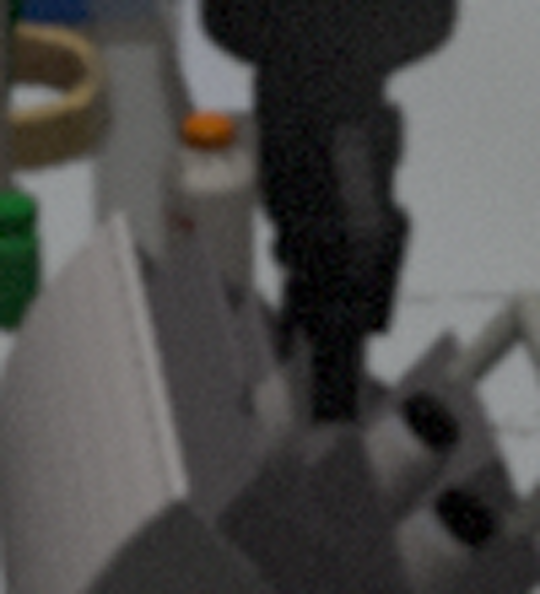

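The vial is coming out; its white side shows at (320,242). I'll keep pulling along the slot axis.

```bash
python3 -m inch '[0.8,-0.078,-0.058,0.115,0, 0.8,-0.078,-0.058,0.115,0, 0.8,-0.078,-0.058,0.115,0, 0.8,-0.078,-0.058,0.115,0, 0.8,-0.078,-0.058,0.115,0, 0.8,-0.078,-0.058,0.115,0, 0.8,0,0,0.4,0, 0.8,0,0,0.5,0, 0.8,0,0,0,0, 0.8,0,0,0,0]'
python3 - <<'E'
from h import *
s=camera("side");crop(s,250,110,150,150,4,"pics/s13.png");st=monitor.state();print(st["tool_pos"],st["wrist_force"],st["gripper_width"])
E
```

```text
time_s: 19.3
tool_pos: [541.0, 194.0, 165.9]
ee_rot: [0.633, -0.315, -0.632, -0.316]
wrist_force: [-1.3, -0.1, -0.7]
gripper_width: 20.9
[540.28888078 193.91650644 164.72010376] [-0.4266477   0.24512334 -0.6272339 ] 21.137273035979813
```

View pics/s13.png

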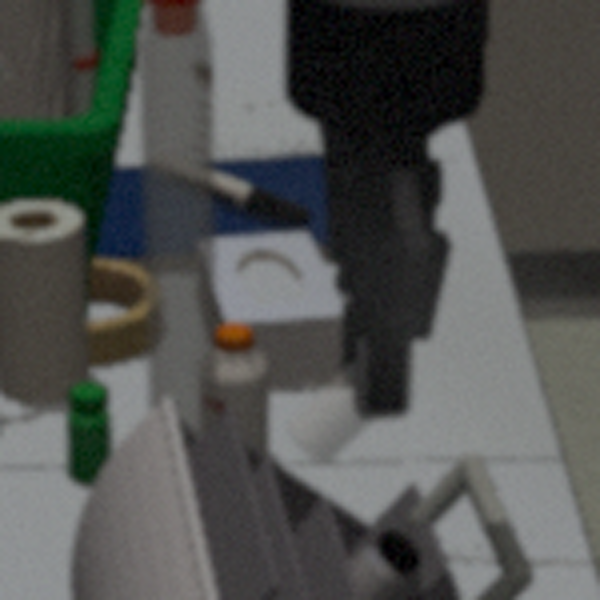

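The vial is held tilted at about 40°, with its base at about (329,219). The wrist can't tilt, so I'll swing it to the left of the housing with its base facing the cheek's flat outer side, and use that wall to turn it upright in the pads.

```bash
python3 -m inch '[0.8,-0.088,0.221,0,-0.94, 0.8,-0.088,0.221,0,-0.94, 0.8,-0.088,0.221,0,-0.94, 0.8,-0.088,0.221,0,-0.94, 0.8,-0.088,0.221,0,-0.94, 0.8,-0.088,0.221,0,-0.94, 0.8,-0.088,0.221,0,-0.94, 0.8,-0.088,0.221,0,-0.94, 0.8,-0.088,0.221,0,-0.94, 0.8,-0.088,0.221,0,-0.94, 0.8,-0.088,0.221,0,-0.94, 0.8,-0.088,0.221,0,-0.91]'
python3 -m inch '[0.8,0,0,-0.3,0, 0.8,0,0,-0.5,0, 0.8,0,0,-0.5,0, 0.8,0,0,-0.5,0, 0.8,0,0,-0.4,0, 0.8,0,0,-0.2,0, 0.8,0,0,-0.07,0, 0.8,0,0,0,0, 0.8,0,0,0,0]'
python3 - <<'E'
from h import *
s=camera("side");crop(s,230,120,150,200,3,"pics/s14.png");t=camera("top");crop(t,200,150,190,180,3.5,"pics/t14.png");st=monitor.state();print(st["tool_pos"],st["wrist_force"],st["gripper_width"])
M=R.from_quat(st["ee_rot"]).as_matrix();print(np.degrees(np.arctan2(M[1,2],M[0,2])))
E
```

```text
time_s: 20.55
tool_pos: [497.3, 300.0, 163.2]
ee_rot: [-0.223, 0.672, 0.223, 0.67]
wrist_force: [0.7, -0.4, 0.1]
gripper_width: 21.0
time_s: 21.45
tool_pos: [498.9, 300.3, 67.0]
ee_rot: [-0.225, 0.67, 0.225, 0.671]
wrist_force: [0.7, 0.1, -0.2]
gripper_width: 20.8
[498.95438953 300.33611495  67.22044258] [ 0.48367779 -0.42349562 -0.04572971] 21.041337776814032
37.02989909757564
```

View pics/s14.png

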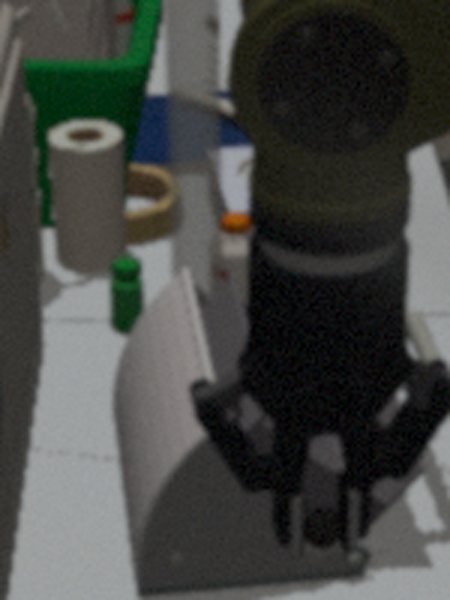

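View pics/t14.png

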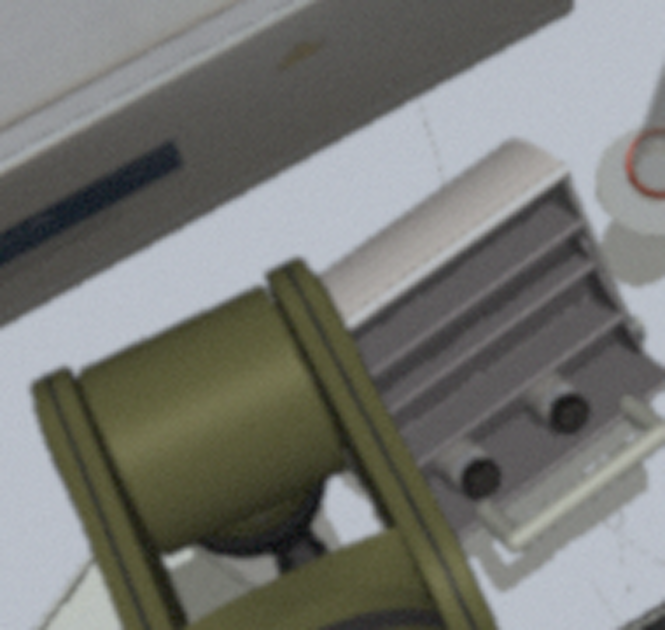

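```bash
python3 -m inch '[0.8,0.08,0.06,-0.1,0, 0.8,0.08,0.06,-0.1,0, 0.8,0.06,-0.08,0,0, 0.8,0.06,-0.08,0,0, 0.8,0.06,-0.08,0,0, 0.8,0.048,-0.064,0,0]' 20
python3 -m inch '[0.8,0.048,-0.064,0,0, 0.8,0.048,-0.064,0,0]'
python3 -m inch '[0.8,0.048,-0.064,0,0, 0.8,0.048,-0.064,0,0]'
python3 -m inch '[0.8,0.036,-0.048,0,0, 0.8,0,0,0,0]'
python3 - <<'E'
from h import *
s=camera("side");crop(s,230,150,150,170,3.5,"pics/s15.png");st=monitor.state();print(st["tool_pos"],st["wrist_force"],st["gripper_width"])
v=st["tool_pos"][:2]-[556.5,170.5];a=.637;print(v@[np.cos(a),np.sin(a)],v@[-np.sin(a),np.cos(a)])
E
```

```text
time_s: 22.15
tool_pos: [514.0, 292.2, 58.1]
ee_rot: [-0.224, 0.671, 0.224, 0.671]
wrist_force: [-0.4, 0.2, -0.5]
gripper_width: 20.7
time_s: 22.35
tool_pos: [516.1, 289.8, 58.9]
ee_rot: [-0.221, 0.672, 0.226, 0.67]
wrist_force: [-11.1, 13.6, 8.2]
gripper_width: 20.9
time_s: 22.55
tool_pos: [517.4, 288.6, 60.3]
ee_rot: [-0.218, 0.673, 0.229, 0.669]
wrist_force: [-24.3, 24.2, 17.9]
gripper_width: 20.7
time_s: 22.75
tool_pos: [522.2, 283.4, 59.6]
ee_rot: [-0.223, 0.67, 0.226, 0.671]
wrist_force: [-3.2, 7.7, 2.2]
gripper_width: 20.9
[522.43117732 283.05470309  59.3968536 ] [-2.63291992  7.14959818  3.47709171] 21.023782318453826
39.55864224375374 110.74456958081349
```

View pics/s15.png

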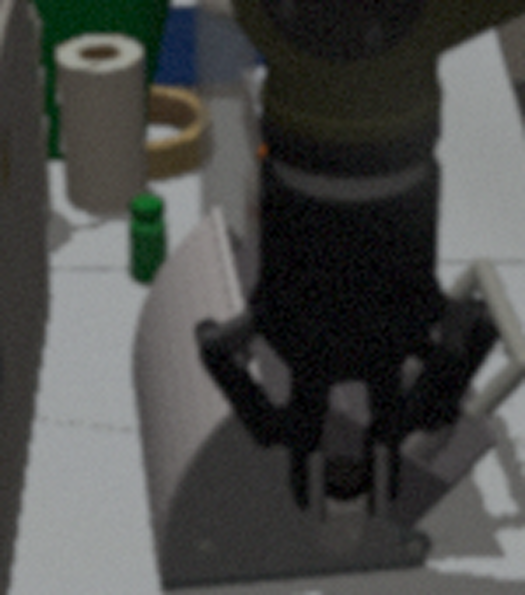

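```bash
python3 -m inch '[0.8,0.03,-0.04,0,0, 0.8,0.03,-0.04,0,0, 0.8,0,0,0,0]'
python3 - <<'E'
from h import *
s=camera("side");crop(s,290,240,80,80,7,"pics/s16.png");st=monitor.state();print(st["tool_pos"],st["wrist_force"],st["gripper_width"])
v=st["tool_pos"][:2]-[556.5,170.5];a=.637;print(v@[np.cos(a),np.sin(a)],v@[-np.sin(a),np.cos(a)])
E
```

```text
time_s: 23.1
tool_pos: [525.2, 279.1, 59.4]
ee_rot: [-0.223, 0.67, 0.226, 0.671]
wrist_force: [-4.5, 5.4, 4.1]
gripper_width: 21.0
[525.18175352 279.17759766  59.36515445] [-3.27743968  5.71679643  4.28854284] 20.597145973743988
39.46373584997477 105.99182208630656
```

View pics/s16.png

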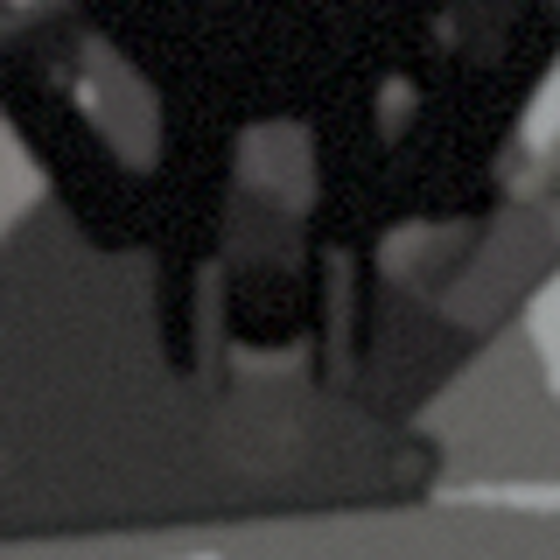

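```bash
python3 - <<'E'
from h import *
q=(556.5,170.5,.637)
for nm,P in (("top c",[39.5,104,79.4]),("base c",[39.5,104,27.4]),("base front edge",[39.5,115.5,27.4]),("tilt15 base",[39.5,94,29]),):
    print(nm,(proj("side",L(P,q=q,bin=False))-[290,240])*7)
E
```

```text
top c [[264.57479779 299.19897185]]
base c [[262.20803698 481.86022444]]
base front edge [[270.44124859 512.90399753]]
tilt15 base [[255.25369898 449.96193481]]
```

```bash
python3 - <<'E'
from h import *
s=camera("side");c=s[270:320,300:360];c=np.clip(c.astype(float)*3,0,255).astype(np.uint8);c=cv2.GaussianBlur(c,(0,0),.7);cv2.imwrite("pics/s17.png",cv2.resize(c,None,fx=10,fy=10,interpolation=cv2.INTER_CUBIC))
E
```

```text
(no output)
```

View pics/s17.png

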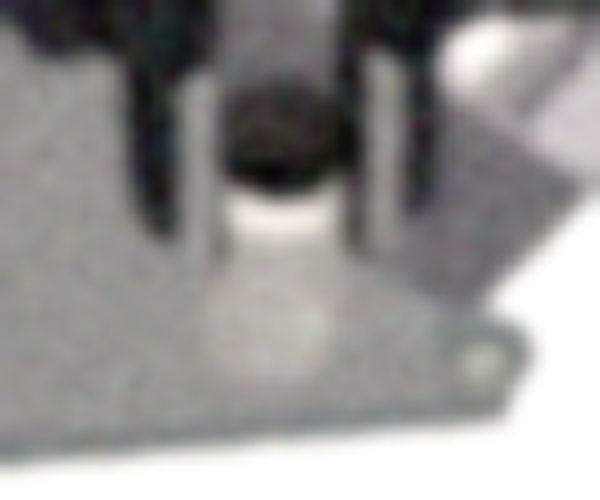

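```bash
python3 -m inch '[0.8,0.02,-0.028,0,0, 0.8,0.02,-0.028,0,0, 0.8,0,0,0,0]'
python3 - <<'E'
from h import *
s=camera("side");c=s[270:320,300:360];c=np.clip(c.astype(float)*3,0,255).astype(np.uint8);c=cv2.GaussianBlur(c,(0,0),.7);cv2.imwrite("pics/s18.png",cv2.resize(c,None,fx=10,fy=10,interpolation=cv2.INTER_CUBIC))
E
```

```text
time_s: 23.5
tool_pos: [526.8, 276.6, 59.2]
ee_rot: [-0.223, 0.67, 0.225, 0.671]
wrist_force: [-2.7, 5.3, 3.7]
gripper_width: 20.8
```

View pics/s18.png

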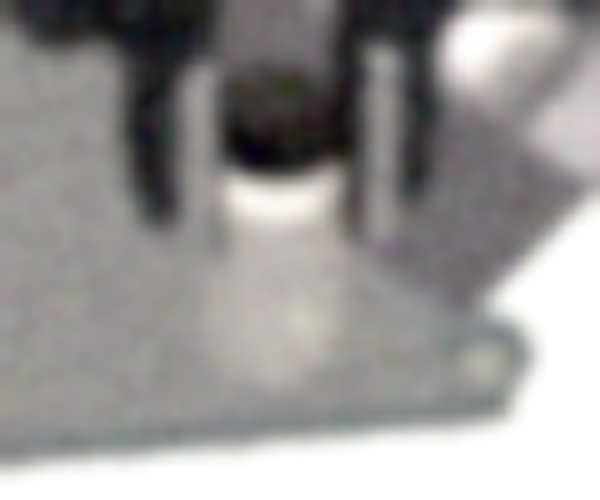

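```bash
python3 -m inch '[0.8,0.024,-0.032,0,0, 0.8,0.024,-0.032,0,0, 0.8,0,0,0,0]'
python3 - <<'E'
from h import *
s=camera("side");c=s[270:320,300:360];c=np.clip(c.astype(float)*3,0,255).astype(np.uint8);c=cv2.GaussianBlur(c,(0,0),.7);cv2.imwrite("pics/s19.png",cv2.resize(c,None,fx=10,fy=10,interpolation=cv2.INTER_CUBIC))
E
```

```text
time_s: 23.85
tool_pos: [527.5, 275.5, 59.2]
ee_rot: [-0.222, 0.671, 0.227, 0.67]
wrist_force: [-8.2, 10.2, 5.3]
gripper_width: 20.4
```

View pics/s19.png

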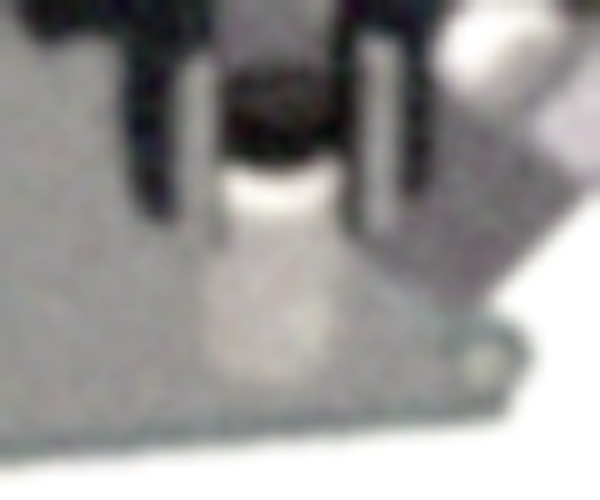

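```bash
python3 -m inch '[0.8,-0.1,0.13,0.02,0, 0.8,-0.2,0.27,0.1,0, 0.8,-0.2,0.2,0.1,0, 0.8,0,0,0,0, 0.8,0,0,0,0]'
python3 - <<'E'
from h import *
q=(556.5,170.5,.637)
for z in (20,24,28,32): print(z,proj("side",L([41,112,z],q=q,bin=False)))
s=camera("side");c=s[240:330,290:380];c=np.clip(c.astype(float)*2,0,255).astype(np.uint8);cv2.imwrite("pics/s20.png",cv2.resize(c,None,fx=6,fy=6,interpolation=cv2.INTER_CUBIC));st=monitor.state();print(st["tool_pos"],st["wrist_force"],st["gripper_width"])
E
```

```text
time_s: 24.4
tool_pos: [508.7, 296.7, 67.1]
ee_rot: [-0.225, 0.67, 0.225, 0.671]
wrist_force: [-0.1, -0.0, -0.3]
gripper_width: 21.0
20 [[327.30878727 315.60345709]]
24 [[327.33385109 313.65838453]]
28 [[327.35902759 311.70456658]]
32 [[327.38431755 309.74194412]]
[508.77780156 296.41861043  66.93520192] [-0.39852333 -0.27555598  0.28121219] 20.922391637410296
```

View pics/s20.png

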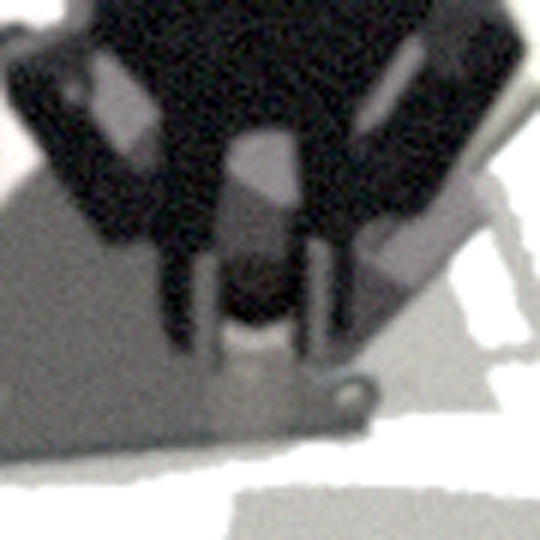

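```bash
python3 -m inch '[0.8,-0.1,0.1,0,0, 0.8,-0.25,0.24,0,0, 0.8,-0.27,0.26,0,0, 0.8,-0.27,0.26,0,0, 0.8,-0.27,0.26,0,0, 0.8,-0.25,0.25,0,0, 0.8,-0.15,0.15,0,0, 0.8,-0.1,0.1,0,0, 0.8,0,0,0,0, 0.8,0,0,0,0]'
python3 - <<'E'
from h import *
s=camera("side");crop(s,280,260,140,150,4,"pics/s21.png");st=monitor.state();print(st["tool_pos"],st["wrist_force"],st["gripper_width"])
E
```

```text
time_s: 25.45
tool_pos: [442.5, 361.2, 66.9]
ee_rot: [-0.225, 0.67, 0.224, 0.671]
wrist_force: [-0.3, -0.4, -0.7]
gripper_width: 20.7
[442.64611669 361.09150487  66.87606881] [-0.64917615  0.87322584 -0.46530745] 21.153646377717116
```

View pics/s21.png

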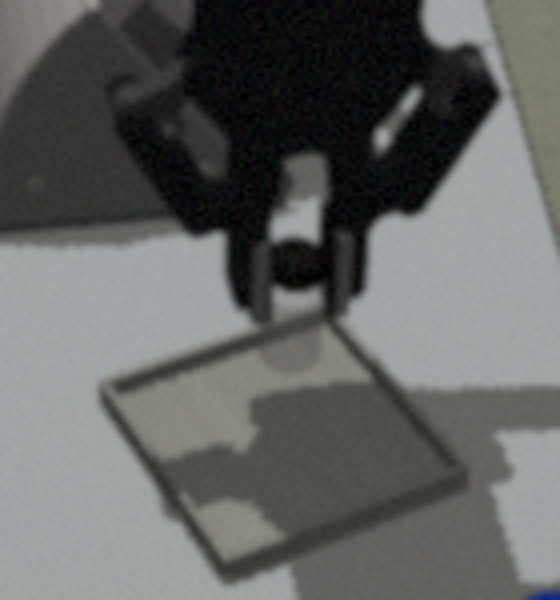

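```bash
python3 - <<'E'
from h import *
print((proj("side",[[442,361,12],[442,361,36],[442,361,88]])-[280,260])*4, atz("side",350.3,369.5,12))
E
python3 -m inch '[0.8,0,0,-0.2,0, 0.8,0,0,-0.2,0, 0.8,0,0,-0.15,0, 0.8,0,0,-0.1,0, 0.8,0,0,0,0]'
```

```text
[[291.1076746  422.28014875]
 [293.31337307 373.08885967]
 [298.32780606 261.2574263 ]] [441.79887086 369.98259746  12.        ]
time_s: 26.0
tool_pos: [441.8, 360.7, 39.6]
ee_rot: [-0.225, 0.671, 0.224, 0.67]
wrist_force: [-0.5, 0.7, -0.4]
gripper_width: 20.9
```

```bash
python3 -m inch '[0.8,0,0,-0.06,0, 0.8,0,0,-0.05,0, 0.8,0,0,0,0]';  python3 -m inch '[0.8,0,0,-0.05,0, 0.8,0,0,-0.03,0, 0.8,0,0,0,0]'
```

```text
time_s: 26.3
tool_pos: [442.3, 361.2, 36.3]
ee_rot: [-0.225, 0.671, 0.224, 0.67]
wrist_force: [-0.0, -0.2, -0.4]
gripper_width: 21.0
time_s: 26.6
tool_pos: [442.2, 361.2, 33.0]
ee_rot: [-0.225, 0.671, 0.224, 0.67]
wrist_force: [-0.6, -0.1, -1.2]
gripper_width: 20.9
```

```bash
python3 -m inch '[0.8,0,0,-0.05,0, 0.8,0,0,0,0]';  python3 -m inch '[0.8,0,0,-0.05,0, 0.8,0,0,0,0]'
python3 - <<'E'
from h import *
s=camera("side");crop(s,280,260,140,150,4,"pics/s22.png");st=monitor.state();print(st["tool_pos"],st["wrist_force"],st["gripper_width"])
E
```

```text
time_s: 26.8
tool_pos: [442.6, 361.4, 31.4]
ee_rot: [-0.224, 0.67, 0.225, 0.671]
wrist_force: [0.4, 0.1, -0.2]
gripper_width: 20.9
time_s: 27.0
tool_pos: [443.0, 361.4, 30.9]
ee_rot: [-0.225, 0.67, 0.224, 0.671]
wrist_force: [-1.3, -2.1, 8.1]
gripper_width: 20.8
[443.01792646 361.46642432  30.97643277] [-2.43407389 -2.37590236  8.65102951] 21.190020318734376
```

View pics/s22.png

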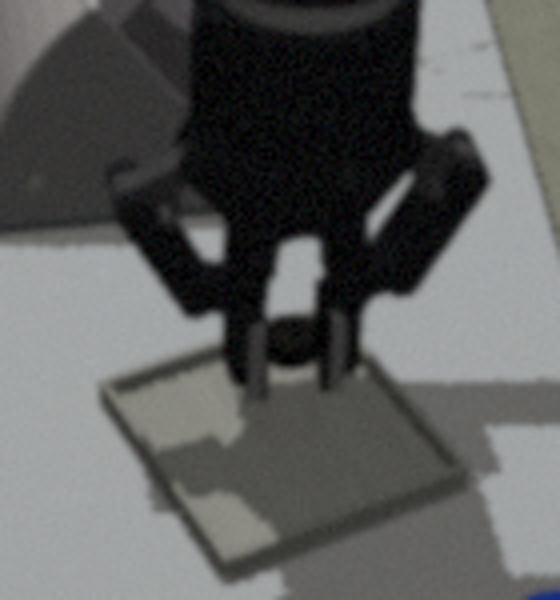

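```bash
python3 -m inch '[0.8,0,0,-0.03,0, 0.8,0,0,0,0]'
python3 - <<'E'
from h import *
s=camera("side");c=s[325:395,320:390];c=np.clip(c.astype(float)*2.2,0,255).astype(np.uint8);c=cv2.GaussianBlur(c,(0,0),.6);cv2.imwrite("pics/s23.png",cv2.resize(c,None,fx=8,fy=8,interpolation=cv2.INTER_CUBIC))
z=30.9
for P in ([443,361.3,55],[443,361.3,3],[443,361.3,13]): print((proj("side",P)-[320,325])*8)
E
```

```text
time_s: 27.25
tool_pos: [443.2, 361.5, 30.8]
ee_rot: [-0.225, 0.67, 0.224, 0.671]
wrist_force: [-4.0, -4.8, 14.2]
gripper_width: 21.2
[[264.40615   145.3816031]]
[[254.97394267 359.90000335]]
[[256.74074825 319.71722384]]
```

View pics/s23.png

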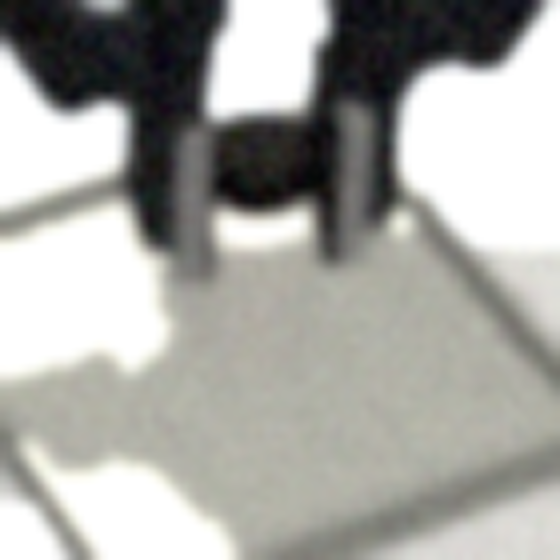

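```bash
python3 -m inch '[0.8,0,0,0.02,0, 0.48,0,0,0,0, 0.45,0,0,0,0, 0.42,0,0,0,0, 0.38,0,0,0,0, 0.34,0,0,0,0, 0.3,0,0,0,0]'
python3 - <<'E'
from h import *
s=camera("side");c=s[325:395,320:390];c=np.clip(c.astype(float)*2.2,0,255).astype(np.uint8);c=cv2.GaussianBlur(c,(0,0),.6);cv2.imwrite("pics/s24.png",cv2.resize(c,None,fx=8,fy=8,interpolation=cv2.INTER_CUBIC))
E
```

```text
time_s: 28.0
tool_pos: [442.2, 361.2, 28.6]
ee_rot: [-0.225, 0.671, 0.224, 0.67]
wrist_force: [0.4, 0.6, 1.2]
gripper_width: 29.7
```

View pics/s24.png

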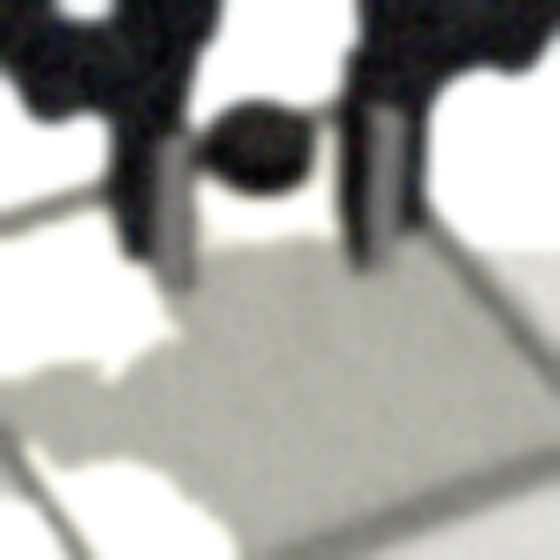

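```bash
python3 -m inch '[0.15,0,0,0,0, 0,0,0,0,0, -0.1,0,0,0.05,0, -0.1,0,0,0.2,0, -0.1,0,0,0.5,0, -0.1,0,0,0.9,0, -0.1,0,0,0.9,0, -0.1,0,0,0.9,0, -0.1,0,0,0.9,0, -0.1,0,0,0.5,0, -0.1,0,0,0,0]'
python3 - <<'E'
from h import *
s=camera("side");cv2.imwrite("pics/s25f.png",s);crop(s,290,280,120,125,4.5,"pics/s25.png");t=camera("top");cv2.imwrite("pics/t25f.png",t);print(monitor.state()["tool_pos"])
E
```

```text
time_s: 29.15
tool_pos: [444.2, 362.6, 228.3]
ee_rot: [-0.224, 0.667, 0.225, 0.674]
wrist_force: [0.3, 0.7, -0.3]
gripper_width: 46.6
[442.22957814 361.18996779 222.87631146]
```

View pics/s25.png

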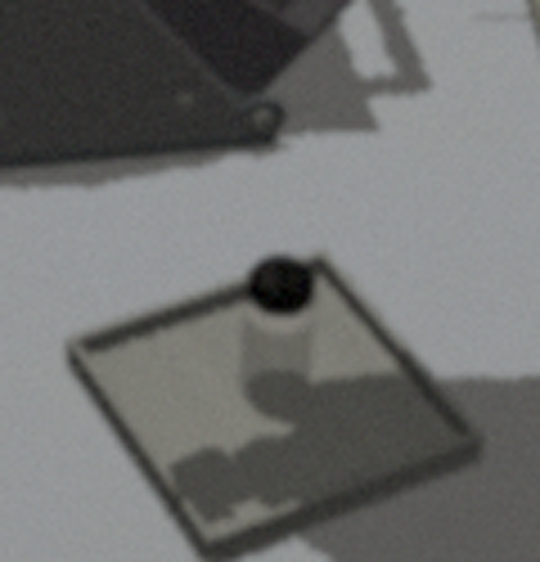

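View pics/s25f.png

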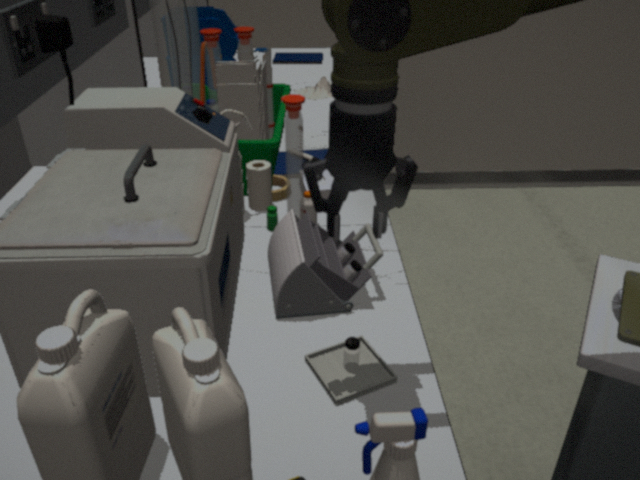

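The vial stands upright in the tray at (352,352), clear of the rim, and the cylinder stands at (293,150). Now I'll go back to the bar to shut the bin.

```bash
python3 -m inch '[0.3,0.1,-0.34,0,0, 0.3,0.21,-0.7,0,0, 0.3,0.21,-0.7,0,0, 0.3,0.21,-0.7,0,0, 0.3,0.21,-0.7,0,0, 0.3,0.21,-0.7,0,0, 0.3,0.21,-0.7,0,0, 0.3,0.21,-0.7,0,0, 0.3,0.1,-0.4,-0.2,0, 0.3,0,0,-0.7,0, 0.3,0,0,-0.8,0, 0.3,0,0,-0.5,0]'
python3 -m inch '[0.3,0,0,-0.3,0, 0.3,0,0,0,0, 0.3,0,0,0,0]'
python3 - <<'E'
from h import *
s=camera("side");crop(s,290,160,130,140,4.2,"pics/s26.png");print(monitor.state()["tool_pos"])
E
```

```text
time_s: 30.45
tool_pos: [506.5, 134.0, 130.1]
ee_rot: [-0.224, 0.673, 0.224, 0.668]
wrist_force: [-0.2, 0.3, -0.9]
gripper_width: 29.8
time_s: 30.75
tool_pos: [509.2, 135.4, 122.9]
ee_rot: [-0.224, 0.671, 0.224, 0.67]
wrist_force: [0.0, 0.6, -0.1]
gripper_width: 29.7
[509.79192371 135.60731895 123.77460684]
```

View pics/s26.png

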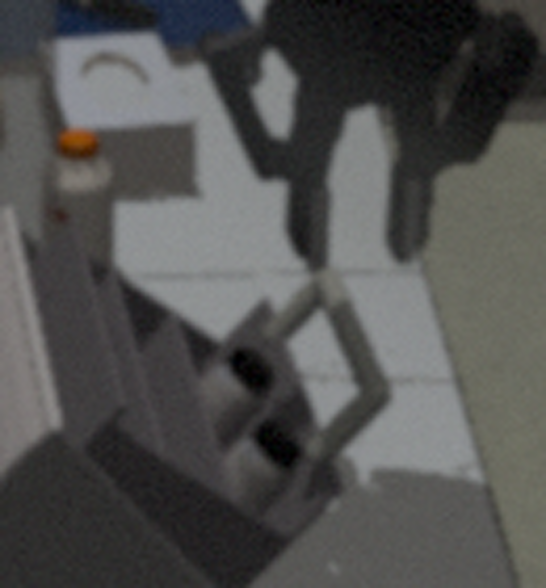

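```bash
python3 -m inch '[0.3,0,0,-0.4,0, 0.3,0,0,-0.4,0, 0.3,0,0,-0.25,0, 0.3,0,0,-0.16,0, 0.3,0,0,0,0, 0.5,0,0,0,0, 0.65,0,0,0,0, 0.8,0,0,0,0, 0.9,0,0,0,0, 0.9,0,0,0,0]' 40
python3 - <<'E'
from h import *
st=monitor.state();print(st["tool_pos"],st["wrist_force"],st["gripper_width"])
q=(556.5,170.5,.637); pp=L([2,0,94],.7,q)[0]
for k in range(1,15):
    p=L([2,0,94],.7-.71*k/14,q)[0]; print(k,((p-pp)/40).round(3)); pp=p
E
```

```text
time_s: 31.8
tool_pos: [509.7, 135.7, 75.4]
ee_rot: [-0.225, 0.67, 0.224, 0.671]
wrist_force: [-1.4, -1.6, 6.4]
gripper_width: 10.1
[509.66062967 135.68062018  75.44508841] [-1.40365809 -1.5953022   6.35579849] 10.08929884129044
1 [0.076 0.056 0.072]
2 [0.079 0.058 0.068]
3 [0.082 0.06  0.062]
4 [0.084 0.062 0.057]
5 [0.086 0.064 0.052]
6 [0.088 0.065 0.046]
7 [0.09  0.067 0.041]
8 [0.092 0.068 0.035]
9 [0.093 0.069 0.029]
10 [0.094 0.07  0.023]
11 [0.095 0.07  0.017]
12 [0.095 0.071 0.011]
13 [0.096 0.071 0.005]
14 [ 0.096  0.071 -0.001]
```

```bash
python3 -m inch '[0.9,0.076,0.056,0.072,0, 0.9,0.08,0.058,0.068,0, 0.9,0.082,0.06,0.062,0, 0.9,0.084,0.062,0.057,0, 0.9,0.086,0.064,0.052,0, 0.9,0.088,0.065,0.046,0, 0.9,0.09,0.067,0.041,0]'
python3 -m inch '[0.9,0.092,0.068,0.035,0, 0.9,0.093,0.069,0.029,0, 0.9,0.094,0.07,0.023,0, 0.9,0.095,0.07,0.017,0, 0.9,0.095,0.071,0.011,0, 0.9,0.096,0.071,0.005,0, 0.9,0,0,0,0]'
```

```text
time_s: 32.5
tool_pos: [530.9, 151.2, 91.8]
ee_rot: [-0.225, 0.673, 0.224, 0.668]
wrist_force: [-10.3, -7.1, 15.0]
gripper_width: 10.4
time_s: 33.2
tool_pos: [555.2, 169.0, 95.8]
ee_rot: [-0.225, 0.671, 0.224, 0.67]
wrist_force: [-2.9, -3.7, 5.6]
gripper_width: 10.3
```

```bash
python3 -m inch '[0.9,0.08,0.06,0,0, 0.9,0.04,0.03,0,0, 0.9,0,0,0,0]'; python3 -m inch '[0.9,0.05,0.037,0,0, 0.9,0,0,0,0]'; python3 -m inch '[0.9,0.05,0.037,0,0, 0.9,0,0,0,0]'
```

```text
time_s: 33.5
tool_pos: [558.9, 171.7, 95.5]
ee_rot: [-0.225, 0.672, 0.224, 0.669]
wrist_force: [-7.4, -5.9, 8.2]
gripper_width: 10.3
time_s: 33.7
tool_pos: [558.9, 171.7, 95.4]
ee_rot: [-0.226, 0.675, 0.223, 0.666]
wrist_force: [-14.3, -11.7, 13.6]
gripper_width: 10.4
time_s: 33.9
tool_pos: [558.9, 171.8, 95.4]
ee_rot: [-0.227, 0.677, 0.223, 0.664]
wrist_force: [-21.0, -17.5, 20.9]
gripper_width: 10.6
```

```bash
python3 -m inch '[0.9,-0.05,-0.037,0,0, 0.9,-0.04,-0.03,0,0, 0.9,0,0,0,0, 0.7,0,0,0,0, 0.5,0,0,0,0, 0.2,0,0,0,0, 0,0,0,0,0, 0,0,0,0,0]'
python3 -m inch '[0,0,0,0.2,0, 0,0,0,0.5,0, 0,0,0,0.9,0, 0,0,0,0.9,0, 0,0,0,0.9,0, 0,0,0,0.9,0, 0,-0.5,-0.3,0,0, 0,-0.9,-0.4,0,0, 0,-0.9,-0.4,0,0, 0,-0.5,-0.3,0,0, 0,0,0,0,0, 0,0,0,0,0]'
python3 - <<'E'
from h import *
s=camera("side");cv2.imwrite("pics/s27f.png",s);crop(s,255,190,150,130,5,"pics/s27.png");t=camera("top");cv2.imwrite("pics/t27f.png",t);st=monitor.state();print(st["tool_pos"],st["wrist_force"],st["gripper_width"])
E
```

```text
time_s: 34.7
tool_pos: [560.4, 173.8, 95.0]
ee_rot: [-0.224, 0.67, 0.225, 0.671]
wrist_force: [0.2, 0.2, 0.4]
gripper_width: 42.7
time_s: 35.9
tool_pos: [448.6, 117.6, 268.1]
ee_rot: [-0.224, 0.67, 0.224, 0.671]
wrist_force: [0.7, 0.6, 0.1]
gripper_width: 42.6
[449.03815964 117.84793869 267.62138944] [ 0.25094772 -0.55439935 -0.58795848] 42.71847082020678
```

View pics/s27.png

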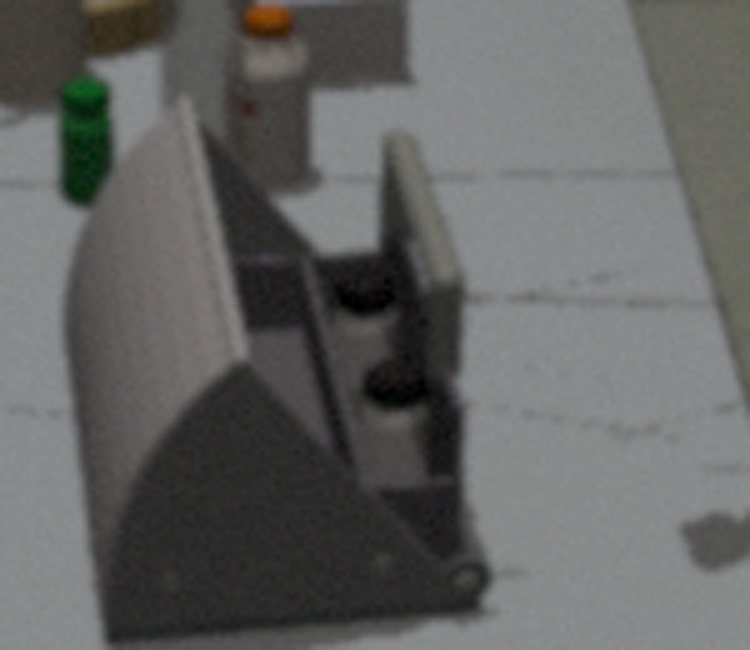

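View pics/t27f.png

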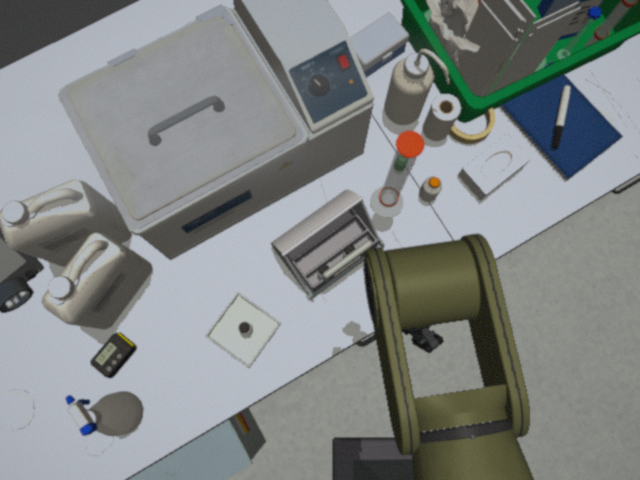

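View pics/s27f.png

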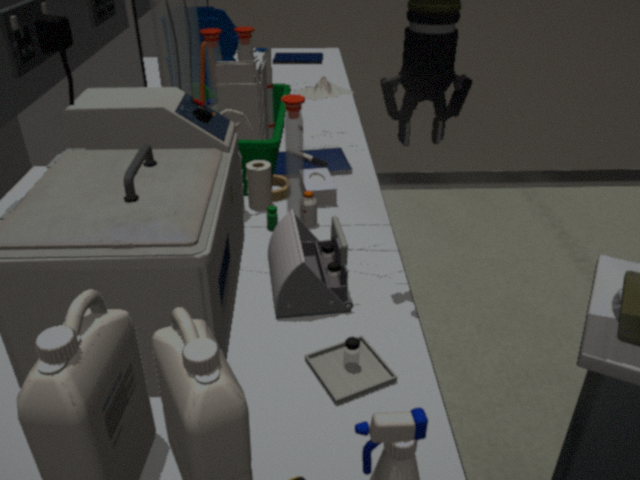

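The bin looks the same as in the first picture, with the bar at (335,216) to (347,246). Both front vials are in place at (328,249) and (334,267), the vial stands in the tray, and the cylinder and bottle are standing. I'll do a quick numeric comparison of the bar, then hand in.

```bash
python3 - <<'E'
from h import *
a=cv2.imread("pics/side0.png",0).astype(np.float32);b=camera("side");b=cv2.cvtColor(b,cv2.COLOR_BGR2GRAY).astype(np.float32)
sl=(slice(212,250),slice(328,349))
print("bar shift px",cv2.phaseCorrelate(a[212:262,322:350].copy(),b[212:262,322:350].copy()))
T=a[214:248,330:348].copy(); r=cv2.matchTemplate(b[206:258,322:356].copy(),T,cv2.TM_CCOEFF_NORMED); print(cv2.minMaxLoc(r)," expected loc (8,8)")
print(monitor.state()["time_s"],monitor.state()["qvel"].round(3)); job.hand_in()
E
```

```text
bar shift px ((-0.01472464436932519, 0.12175556903034845), 0.9222834332784017)
(-0.1757836937904358, 0.9970870614051819, (0, 0), (8, 8))  expected loc (8,8)
36.05 [ 0.001  0.008  0.001 -0.001  0.004 -0.002]
the job is handed in; nothing more can be done
```

The job is done and handed in at 36 s, well inside the 72 s limit.

- **Cylinder:** I set it upright on the worktop to the right of the housing, between the housing and the small bottle.
- **Bin tipped:** I pulled it forward by its bar until the force rose and the bar stopped moving.
- **Back vial:** I lifted it out along its slot. The wrist can't tilt, so I pressed the held vial against the housing's left side to bring it upright. That peaked at about 40 N at the wrist, by the 0.2 s readings, with only the vial seen touching the housing. The vial then went down near the middle of the tray.
- **Bin shut:** I swung it back by the bar to its other stop, let go and moved the arm clear.

**Last checks:**
- **Bar:** It is within about 0.1 pixel of where it was in the first picture, so the bin is fully shut.
- **Other items:** The pictures show the vial upright in the tray, both front vials in the bin, and the cylinder, small bottle and green vial standing.
- **Robot:** The gripper was open and touching nothing.

None of the last checks failed. Two readings disagreed slightly:
- **Gripper width:** It read about 21 mm on the 23 mm vial, probably because it held partly on the narrower cap.
- **Finger position:** In the side view the finger appeared 2 to 3 pixels from where I had calculated, which didn't affect the grasp.

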